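# Sort slide carriers and pin the good ones in line

## Robot

A 6-joint arm with a two-finger parallel gripper is mounted at the origin on the work surface. World frame = base frame: x ahead of the robot, y to its left, z up, the work surface at z = 0. Lengths are in m, angles in degrees, forces in N, time in s.
With the tool pointing down it reaches from about 0.325 to 0.9 m from the base axis. Payload 6.1 kg.
Tool frame: the origin (TCP) lies at the very end of the fingers, on their centre line; the grasp point (between the pads) lies 19 mm behind it (robot.grip_depth is the distance from the TCP to the grasp point, in m); z points along the fingers, y is the line along which they close (so a half turn about z gives the same grasp; the last joint's range is limited). The gripper opens to 85 mm and grips with 20 to 120 N. Pads are 22 mm wide; open, the fingers measure 114 mm over their backs; the gripper's body (76 mm by 85 mm) begins 54 mm behind the grasp point. The pads swing forward as they close: fully open they stand 13 mm farther back than shut.
Start: joints at [61.415, 12.628, 87.462, -0, 79.91, -7.225], TCP at [0.228, 0.582, 0.231] pointing down, gripper open.
Joint ranges: [-170.65, 170.65], [-52.31, 119.04], [5.05, 147.46], [-71.25, 251.25], [11.57, 151.72], [-153.62, 153.62]. Speed limits (degrees/s): [147.25, 147.25, 172.46, 180, 180, 180].

## Interface

Orientations are given as a 3x3 rotation matrix whose columns are the frame's x, y, z axes.
In Python, from bench import robot gives the robot as it stands.
- The arm moves only by the shell command python3 -m pendant 'ROWS' [FORCE]. ROWS is JSON, a list of rows, each a list of 5 numbers: the opening in per cent of the stroke, from 0 (shut) to 100 (fully open), then the shift along the tool's x, y, z in cm, then the turn about the tool's z in degrees. A call has 1 to 20 rows; each row is the pose to reach, as a shift and turn from the pose commanded when the call began, along the tool's axes at that moment; what a row does not reach only later rows make up. A row lasts 1/8 s, in which the tool goes at most 62.5 mm and 10.7 degrees, less where a joint would pass 70% of its speed; a pose out of reach is approached as far as the arm can. A call with a gripper value outside its range is refused whole. The fingers move at their own pace and stop on an object; FORCE is the grip in N (left out, the last holds). Time passes only in rows, so rows that repeat a pose let the fingers close. It gives the time, the measured TCP pose, the force, the opening and the grip force at its end, in the units of the state.
- robot.get_obs(): the state, without advancing time (a new reading comes with each control period).
- robot.capture(name): name is "scene" or "top" or "wrist"; returns a dict with "frame" (400x640x3 uint8, red, green, blue), "fovy" (degrees; the focal length in pixels is half the picture's height over the tangent of half this angle, whatever the lens; pixels are square), "cx", "cy" (the principal point, pixels), "T" (4x4, takes a point from camera to world coordinates). Camera axes: x right, y down, z forward; pixel columns grow to the right and rows downward; lengths in m; the calibration is good to about 2 mm. The wrist camera is an equidistant fisheye: a pixel r from the principal point sees the ray r / f radians off the axis. A picture is of the moment at which its call begins. There is no depth.
- robot.close_job(): hands the job in; it is judged then, once.
Trained networks look in a picture, given as the dict that the camera call returned (one of the last four; its "shot" number tells which), for a name from the list of things; names that differ only in an ending like _2 or _b are one class to them, and where a whole thing is asked for, a point or a joint stands for the part that bears it (a point fixed in the world has none). Each returns a list of dicts, best first, with "score" (0 to 1); they miss things now and then, are a little off and sometimes report something else, mostly with a low value. They report only what shows in the picture. A call takes as long as a camera call. They do not tell look-alikes from the thing itself.
- robot.boxes_of(picture, target): "centre" ([x, y, z] in m, in the coordinates of the camera as it stood for that picture, good to about 4 mm: the middle of the surface that is visible of it).
- robot.outline_of(picture, target): "mask" (400x640 bool, what is visible of it).
- robot.spot_point(picture, target): "centre" ([x, y, z] in m, in the coordinates of the camera as it stood for that picture, good to about 4 mm: a listed point, or the origin of a listed thing).
The state is a dict: "time_s": time; "joint_positions": joint angles; "dq": joint speeds; "joint_efforts": joint torques, N m; "position": TCP position; "ee_rot": TCP orientation; "wrist_force": force on the tool from outside, world axes, zero at the start; "moment": the same for the moment, N m; "grip_width": finger opening in m; "grip_force": force on a finger pad.
Only numpy, scipy, OpenCV 4.12 (cv2) and the standard library are available. Lean on these libraries where they do the work, as an engineer would, in place of code of your own. Each camera call takes 0.05 s, during which the arm holds its last target. There are 200 camera calls.

## Task

Stack every green-tagged slide carrier flat in the nest of the pinning jig, tags up, and put every red-tagged one in the red reject tray. Once all the green ones are stacked, drive the two tapered pins from the rack straight down through the stack, one in each hole, until their collars rest on the top carrier, so that carriers, sliding deck and base are pulled into line. Leave the pins in, and leave the jars, bottles, dish and forceps where they are.

Things in the scene. Friction and masses are not known exactly. Their poses are not given: they have to be found in the camera images.
- jig: white pinning jig, fixed. Origin: centre of its underside on the table; z up. Base plate 180 x 90 mm (x, y) on legs, its top 50 mm up, with two 18 mm through holes (hole_a, hole_b), free space below. On it lies a sliding aluminium deck (deck) that carries the nest. Jig and tray may trade sides
- hole_a (a point): mouth centre of the jig base's first hole, at the base's top: jig frame (-40, 0, 50) mm. Hidden under the deck
- hole_b (a point): mouth centre of the jig base's second hole: jig frame (+40, 0, 50) mm
- jig_mid (a point): midpoint between hole_a and hole_b, at the base's top
- deck (a joint): slide of the aluminium deck (142 x 74 x 8 mm) along the jig's x axis, m; 0 = its two 18 mm holes exactly over the base's holes. It starts 3 to 5 mm out of line, is stiff (about 4 N to move), stays where it is left, and moves 5 mm either way
- nest (a point): centre of the nest, on the deck's top, 58 mm above the table; moves with the deck, axes as the jig. Eight brass posts, 34 mm tall, 10 mm thick, tops tapered, surround a 110 x 44 mm carrier with 2.5 mm play each way: at x = +-62.5, y = +-12 mm and x = +-47, y = +-29.5 mm; mid long edges open for fingers. Carriers stack in it, long axis along the jig's x, at most three
- tray: red reject tray, fixed, open on top, 160 x 130 x 30 mm outside, walls and floor 5 mm. Origin: centre of its underside. Carriers may lie on one another in it
- rack: white pin rack, fixed block 50 x 130 x 76 mm (x, y, z), origin at the centre of its underside, with two 20 mm upright through holes at y = -35 and +35 mm in which the pins stand
- pin1: tapered steel pin, 122 mm long, 0.11 to 0.2 kg. Origin: centre of its tip; z up along it. From the tip: cone, 5 to 16.5 mm diameter over 24 mm; 16.5 mm shank to 70 mm; 26 mm collar from 70 to 75 mm (underside = shoulder); orange grip, 22 mm diameter, from 75 to 122 mm. Starts upright in the rack, shoulder on the rack's top. Either pin fits either hole
- pin2: tapered steel pin, 122 mm long, 0.11 to 0.2 kg. Origin: centre of its tip; z up along it. From the tip: cone, 5 to 16.5 mm diameter over 24 mm; 16.5 mm shank to 70 mm; 26 mm collar from 70 to 75 mm (underside = shoulder); orange grip, 22 mm diameter, from 75 to 122 mm. Starts upright in the rack, shoulder on the rack's top. Either pin fits either hole
- pin1_shoulder (a point): centre of pin1's shoulder (underside of the collar), 70 mm above its tip
- pin2_shoulder (a point): the same on pin2
- green1: passed slide carrier: flat blue plate 110 x 44 x 10 mm (x, y, z), 0.1 to 0.17 kg, two 18 mm through holes at x = -40 and +40 mm, green tag (32 x 34 mm) and a glass window on top. Origin: centre of its underside; z up. Starts flat on the table, tag up, long axis within 0.2 rad of world x; a half turn makes no difference. Grip it across the 44 mm at mid-length. May be absent
- green2: passed slide carrier: flat blue plate 110 x 44 x 10 mm (x, y, z), 0.1 to 0.17 kg, two 18 mm through holes at x = -40 and +40 mm, green tag (32 x 34 mm) and a glass window on top. Origin: centre of its underside; z up. Starts flat on the table, tag up, long axis within 0.2 rad of world x; a half turn makes no difference. Grip it across the 44 mm at mid-length. May be absent
- green3: passed slide carrier: flat blue plate 110 x 44 x 10 mm (x, y, z), 0.1 to 0.17 kg, two 18 mm through holes at x = -40 and +40 mm, green tag (32 x 34 mm) and a glass window on top. Origin: centre of its underside; z up. Starts flat on the table, tag up, long axis within 0.2 rad of world x; a half turn makes no difference. Grip it across the 44 mm at mid-length. May be absent
- red1: rejected slide carrier: flat blue plate 110 x 44 x 10 mm (x, y, z), 0.1 to 0.17 kg, two 18 mm through holes at x = -40 and +40 mm, red tag (32 x 34 mm) and a glass window on top. Origin: centre of its underside; z up. Starts flat on the table, tag up, long axis within 0.2 rad of world x; a half turn makes no difference. Grip it across the 44 mm at mid-length. May be absent
- red2: rejected slide carrier: flat blue plate 110 x 44 x 10 mm (x, y, z), 0.1 to 0.17 kg, two 18 mm through holes at x = -40 and +40 mm, red tag (32 x 34 mm) and a glass window on top. Origin: centre of its underside; z up. Starts flat on the table, tag up, long axis within 0.2 rad of world x; a half turn makes no difference. Grip it across the 44 mm at mid-length. May be absent
- red3: rejected slide carrier: flat blue plate 110 x 44 x 10 mm (x, y, z), 0.1 to 0.17 kg, two 18 mm through holes at x = -40 and +40 mm, red tag (32 x 34 mm) and a glass window on top. Origin: centre of its underside; z up. Starts flat on the table, tag up, long axis within 0.2 rad of world x; a half turn makes no difference. Grip it across the 44 mm at mid-length. May be absent
- jar1: glass jar, 48 mm diameter, 60 mm tall, bystander; origin at the centre of its underside
- jar2: green glass jar, 48 mm diameter, 60 mm tall, bystander; origin at the centre of its underside
- bluebottle: blue bottle, 64 mm diameter, 150 mm tall, bystander; origin at the centre of its underside
- amber: amber bottle, 56 mm diameter, 110 mm tall, bystander; origin at the centre of its underside
- dish: clear culture dish, 90 mm diameter, 15 mm tall, bystander; origin at the centre of its underside
- forceps: steel forceps lying flat, 115 mm long, bystander; origin at the centre of its underside
Not all that is in view belongs to the job. What is shaped like the red2 but brown, orange or purple is not meant.

How it is judged:
By the outcome, as a careful person would: the job done as asked, in the order asked, and still so for the second after the job is handed in, with the robot touching nothing.
Of green1, green2, green3 only 2 to 3 are there at a start; the rules pass over those that are not, and their reading is None.
Of red1, red2, red3 only 2 to 3 are there at a start; the rules pass over those that are not, and their reading is None.
At some moment in a run one of green1, green2, green3, red1, red2, red3 may be knocked a few centimetres aside while the robot is not near it.
It also fails if it takes over 210 s, if anything falls off the work surface, if the arm or the gripper's body presses on something with over 40 N, if the wrist force passes 120 N, or if a joint passes its speed limit or range.

## Working session

There is one attempt and no reset: what is moved stays moved. The work goes in short steps, Python scripts to look and compute and a shell command to move; the robot and the scene stay as the last step left them, time stands still between calls to the robot, and variables do not carry over. Pictures are saved under pics/ and viewed, at most 14 in all, crops included, and the job is handed in when it is done.

```bash
ls; mkdir -p pics; cat > h.py <<'E'
import numpy as np,cv2,json
from bench import robot
def save(p,n): cv2.imwrite('pics/'+n,cv2.cvtColor(p['frame'],cv2.COLOR_RGB2BGR))
def w(p,c): return (np.array(p['T'])@np.r_[c,1])[:3]
def foc(p): return 200/np.tan(np.radians(p['fovy'])/2)
def pix(p,X,fish=False):
    c=np.linalg.inv(np.array(p['T']))@np.r_[X,1]; f=foc(p)
    if fish:
        r=np.hypot(c[0],c[1]); th=np.arctan2(r,c[2]); return np.array([p['cx']+f*th*c[0]/r,p['cy']+f*th*c[1]/r])
    return np.array([p['cx']+f*c[0]/c[2],p['cy']+f*c[1]/c[2]])
def ray(p,uv,z,fish=False):
    f=foc(p);d=np.array([uv[0]-p['cx'],uv[1]-p['cy']])/f
    if fish:
        r=np.hypot(*d)+1e-12; v=np.r_[d/r*np.sin(r),np.cos(r)]
    else: v=np.r_[d,1]
    T=np.array(p['T']); v=T[:3,:3]@v; o=T[:3,3]
    return o+v*(z-o[2])/v[2]
E
python3 - <<'E'
from h import *
for n in ['scene','top']:
    p=robot.capture(n); save(p,n+'0.png')
    print(n,p['fovy'],np.round(p['T'],3).tolist())
    for t in ['jig','nest','jig_mid','tray','rack','pin1','pin1_shoulder','green1','red1','deck'] if n=='top' else []:
        for d in robot.spot_point(p,t)[:8]:
            X=w(p,d['centre']); print(t,round(d['score'],2),np.round(X,3),pix(p,X).round())
o=robot.get_obs(); print(o['position'],o['ee_rot'],o['grip_width'])
E
```

```text
pics
scene 49.50808103520882 [[0.228, 0.66, -0.716, 1.374], [0.973, -0.14, 0.181, -0.242], [0.019, -0.738, -0.674, 0.905], [0.0, 0.0, 0.0, 1.0]]
top 56.50547144596506 [[0.005, -0.99, 0.141, 0.341], [-1.0, -0.005, -0.0, -0.018], [0.001, -0.141, -0.99, 1.38], [0.0, 0.0, 0.0, 1.0]]
jig 0.87 [ 0.546  0.288 -0.002] [239. 196.]
nest 0.94 [0.551 0.294 0.054] [234. 192.]
jig_mid 0.88 [0.552 0.29  0.048] [235. 193.]
tray 0.81 [ 0.553 -0.261  0.   ] [385. 195.]
tray 0.56 [ 0.707 -0.007  0.074] [318. 149.]
rack 0.72 [ 0.697  0.022 -0.002] [310. 157.]
rack 0.28 [0.689 0.058 0.003] [301. 159.]
pin1 0.47 [0.691 0.056 0.003] [301. 159.]
pin1 0.46 [ 0.71  -0.011  0.075] [319. 148.]
pin1 0.42 [ 0.706 -0.009  0.009] [318. 154.]
pin1_shoulder 0.61 [ 0.709 -0.011  0.076] [319. 149.]
pin1_shoulder 0.15 [ 0.349 -0.319 -0.005] [402. 250.]
green1 0.69 [ 0.582  0.102 -0.003] [289. 187.]
green1 0.54 [ 0.573 -0.086  0.001] [339. 190.]
green1 0.33 [ 0.443  0.001 -0.001] [315. 224.]
red1 0.86 [ 0.298 -0.166  0.001] [361. 264.]
red1 0.81 [ 0.441  0.002 -0.002] [315. 224.]
red1 0.75 [ 0.176 -0.299 -0.002] [398. 298.]
red1 0.61 [ 0.435  0.095 -0.007] [290. 226.]
red1 0.6 [ 0.441 -0.09   0.001] [340. 225.]
red1 0.6 [ 0.238 -0.445  0.003] [438. 281.]
red1 0.51 [ 0.842 -0.114 -0.001] [346. 121.]Traceback (most recent call last):
  File "<stdin>", line 6, in <module>
ValueError: it knows: amber, bluebottle, dish, forceps, green, hole, jar, jig, jig_mid, nest, pin, pin1_shoulder, pin2_shoulder, rack, red, tray
```

```bash
python3 - <<'E'
from h import *
p=robot.capture('top'); f=cv2.cvtColor(p['frame'],cv2.COLOR_RGB2BGR)
cv2.imwrite('pics/topc.png',cv2.resize(f[90:330,170:490],None,fx=2.5,fy=2.5,interpolation=cv2.INTER_CUBIC))
o=robot.get_obs(); print(o['position'],o['ee_rot'],o['grip_width'],o['time_s'])
E
```

```text
[0.22764089 0.58207173 0.23129322] [[-9.31302633e-01  3.64246353e-01  2.23273525e-06]
 [ 3.64246353e-01  9.31302633e-01  2.80686875e-06]
 [-1.05696050e-06  3.42730993e-06 -1.00000000e+00]] 0.08514652304052621 0.6
```

View pics/topc.png

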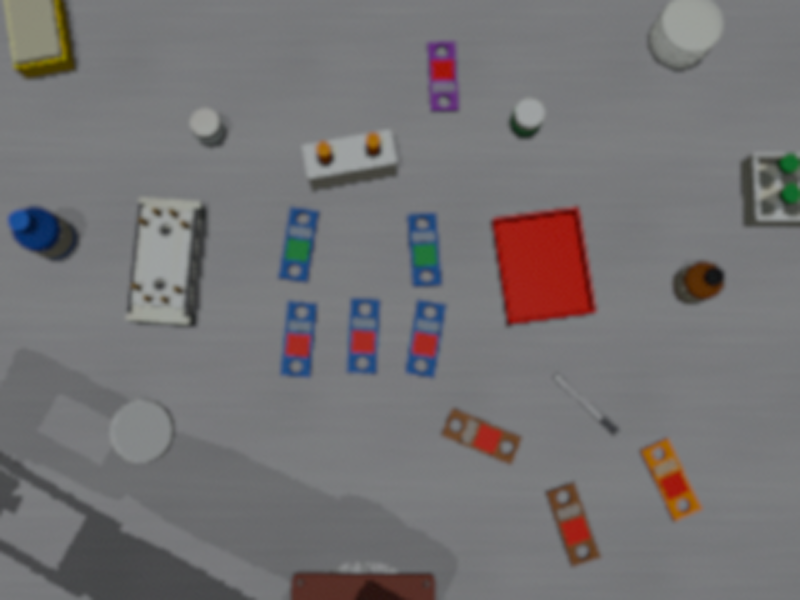

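View pics/scene0.png

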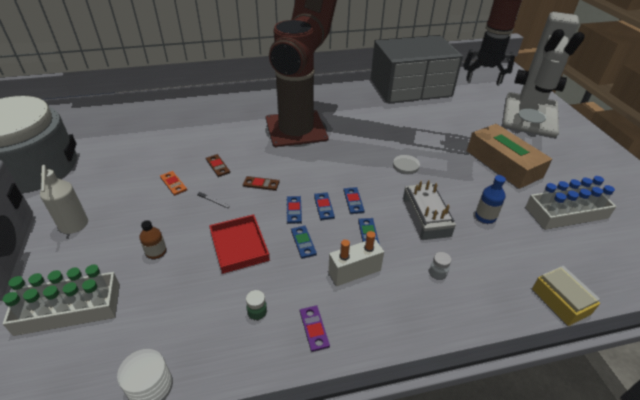

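The top crop shows two blue plates with green tags (full-image pixels 290,188 and 340,190) and three blue plates with red tags at (289,226), (315,225) and (340,226). They match the description because the plates are blue. The purple (347,120), brown (363,264; 398,300) and orange (438,282) plates are decoys. The jig is on the left (235,194), the tray on the right (387,196) and the rack at (310,153).

```bash
cat >> h.py <<'E'
def plates(p,fish=False,z=0.01,amin=60):
    hsv=cv2.cvtColor(p['frame'],cv2.COLOR_RGB2HSV); out=[]
    H,S,V=[hsv[...,i].astype(int) for i in range(3)]
    for nm,m in (('red',((H<8)|(H>172))&(S>130)&(V>90)),('green',(H>48)&(H<85)&(S>110)&(V>50))):
        n,l,st,ce=cv2.connectedComponentsWithStats(m.astype(np.uint8))
        for i in range(1,n):
            if st[i,4]<amin: continue
            out.append((nm,st[i,4],ce[i],ray(p,ce[i],z,fish)))
    return out
def rect(p,mask,z,fish=False):
    ys,xs=np.nonzero(mask); P=np.array([ray(p,(x,y),z,fish)[:2] for x,y in zip(xs,ys)],np.float32)*1000
    (c,s,a)=cv2.minAreaRect(P); 
    if s[0]<s[1]: a+=90; s=s[::-1]
    a=(a+90)%180-90
    return np.round(c,1),np.round(s,1),round(a,1)
def blue(p):
    hsv=cv2.cvtColor(p['frame'],cv2.COLOR_RGB2HSV); return cv2.inRange(hsv,(100,110,60),(120,255,255))
E
python3 - <<'E'
from h import *
p=robot.capture('top')
for t in ['green1','red1']:
    for d in robot.outline_of(p,t)[:8]:
        m=d['mask']; c=np.argwhere(m).mean(0)[::-1].round(); print(t,round(d['score'],2),c,m.sum(),rect(p,m,0.01))
for t,z in [('rack',.076),('jig',.055),('tray',.03)]:
    d=robot.outline_of(p,t)[0]; m=d['mask'];print(t,round(d['score'],2),np.argwhere(m).mean(0)[::-1].round(),rect(p,m,z))
E
```

```text
green1 0.8 [289. 187.] 274 (array([579.1,  99.6]), array([108.1,  42.6]), -10.1)
green1 0.7 [339. 191.] 286 (array([569.7, -87.8]), array([108. ,  43.4]), 5.4)
red1 0.92 [438. 282.] 403 (array([ 237.2, -443.1]), array([109.1,  50.6]), 25.4)
red1 0.84 [289. 224.] 301 (array([438.5,  96.5]), array([106.3,  45.2]), -4.6)
red1 0.84 [399. 300.] 338 (array([ 172.9, -299.4]), array([106.4,  44.1]), 18.6)
red1 0.84 [347. 122.] 286 (array([ 840.4, -117.5]), array([112.6,  46. ]), 5.3)
red1 0.81 [362. 264.] 378 (array([ 299.2, -170.1]), array([111.7,  46.7]), 67.7)
red1 0.64 [340. 223.] 286 (array([440.6, -91.1]), array([105.2,  43.3]), -8.2)
rack 0.91 [310. 155.] (array([691. ,  21.2]), array([130.1,  67.5]), -78.1)
jig 0.96 [236. 194.] (array([545.1, 285.1]), array([182.8,  98.5]), -3.9)
tray 0.88 [387. 196.] (array([ 545.7, -261.3]), array([160.2, 132.3]), 7.8)
```

```bash
cat >> h.py <<'E'
def rel(x,y,z,yaw=None):
    """rows values (cm, deg) to reach TCP mm world; yaw = world angle of tool y axis (mod 180)"""
    o=robot.get_obs(); R=np.array(o['ee_rot']); d=(np.array([x,y,z])/1000-o['position'])*100
    cur=np.degrees(np.arctan2(R[1,1],R[0,1])); t=0
    if yaw is not None: t=-(((yaw-cur)+90)%180-90)
    print('shift cm',(R.T@d).round(2),'turn',round(t,1),'yaw now',round(cur,1),'j6',round(o['joint_positions'][5],1),'t',round(o['time_s'],2),'f',np.round(o['wrist_force'],1),'gw',round(o['grip_width'],4))
E
python3 -c "
from h import *
rel(579,100,250,80); rel(560,200,320,86)"
```

```text
shift cm [-50.28 -32.1   -1.87] turn -11.4 yaw now 68.6 j6 -7.2 t 0.9 f [-0.5 -1.2 -0.4] gw 0.0856
shift cm [-44.87 -23.48  -8.87] turn -17.4 yaw now 68.6 j6 -7.2 t 0.9 f [-0.5 -1.2 -0.4] gw 0.0856
```

```bash
python3 -m pendant '[[100,-5,-2.5,-8.9,0],[100,-15,-8,-8.9,-6],[100,-25,-13,-8.9,-12],[100,-35,-18,-8.9,-17.4],[100,-42,-22,-8.9,-17.4],[100,-44.9,-23.5,-8.9,-17.4],[100,-44.9,-23.5,-8.9,-17.4],[100,-44.9,-23.5,-8.9,-17.4],[100,-44.9,-23.5,-8.9,-17.4],[100,-44.9,-23.5,-8.9,-17.4]]'
python3 - <<'E'
from h import *
p=robot.capture('wrist'); save(p,'w1.png'); print(p['fovy'],np.round(p['T'],3).tolist())
for x in plates(p,True): print(x[0],x[1],x[2].round(),x[3].round(3))
E
```

```text
time_s: 2.15
position: [0.5617, 0.1971, 0.32]
ee_rot: [[-0.997, 0.073, -0.0], [0.073, 0.997, -0.001], [0.0, -0.001, -1.0]]
wrist_force: [-0.2, 0.0, -0.4]
grip_width: 0.0852
grip_force: 0.0
65.70646984690485 [[0.073, 0.955, 0.289, 0.489], [0.997, -0.07, -0.023, 0.202], [-0.001, 0.289, -0.957, 0.462], [0.0, 0.0, 0.0, 1.0]]
red 72 [53.  3.] [ 0.171 -0.308  0.01 ]
red 240 [96. 38.] [ 0.293 -0.18   0.01 ]
red 104 [14. 51.] [ 0.228 -0.449  0.01 ]
red 442 [248.  79.] [0.427 0.098 0.01 ]
red 396 [188.  93.] [0.433 0.002 0.01 ]
red 312 [140. 101.] [ 0.429 -0.089  0.01 ]
red 3017 [ 77. 182.] [ 0.547 -0.268  0.01 ]
green 918 [593.  43.] [0.337 0.741 0.01 ]
green 449 [259. 173.] [0.569 0.101 0.01 ]
green 305 [150. 180.] [ 0.562 -0.09   0.01 ]
```

View pics/w1.png

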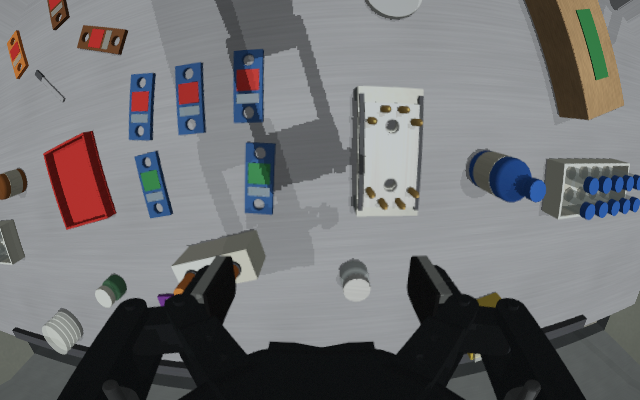

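The wrist view shows two greens at (260,172) and (151,181), three reds at (248,79), (188,93) and (140,101), and the jig at (390,150). Its deck holes are near (392,126) and (390,184), with eight brass posts around them.

```bash
cat >> h.py <<'E'
def bluerects(p,fish=True,z=.01,amin=400):
    m=blue(p); m=cv2.morphologyEx(m,cv2.MORPH_CLOSE,np.ones((3,3)))
    # hulls incl. tag
    n,l,st,ce=cv2.connectedComponentsWithStats(m)
    for i in range(1,n):
        if st[i,4]<amin: continue
        print('blue',st[i,4],ce[i].round(),rect(p,l==i,z,fish))
def deckfit(p,guess,z=.058):
    """guess: 2 hole pixels; dark-spot centroid in a window"""
    g=cv2.cvtColor(p['frame'],cv2.COLOR_RGB2GRAY); X=[]
    for u,v in guess:
        u,v=int(u),int(v); k=9; s=g[v-k:v+k+1,u-k:u+k+1]; t=(int(s.min())+int(np.percentile(s,80)))/2
        n,l,st,ce=cv2.connectedComponentsWithStats((s<t).astype(np.uint8))
        i=l[k,k] or (1+np.argmax(st[1:,4])); c=ce[i]+[u-k,v-k]; X.append(ray(p,c,z,True)); print('hole',c.round(1),st[i,4],X[-1].round(4))
    d=X[1]-X[0]; print('mid',((X[0]+X[1])/2*1000).round(1),'dist',np.hypot(d[0],d[1]).round(4),'yaw',np.degrees(np.arctan2(d[1],d[0])).round(2))
E
python3 - <<'E'
from h import *
p=robot.capture('wrist')
bluerects(p); deckfit(p,[(392,126),(390,184)])
hsv=cv2.cvtColor(p['frame'],cv2.COLOR_RGB2HSV); b=cv2.inRange(hsv,(10,90,40),(28,255,220)); b[:,:340]=0;b[:,440:]=0;b[:80]=0;b[220:]=0
n,l,st,ce=cv2.connectedComponentsWithStats(b)
for i in range(1,n):
    if st[i,4]>8: print(ce[i].round(1),st[i,4])
f=cv2.cvtColor(p['frame'],cv2.COLOR_RGB2BGR)
cv2.imwrite('pics/jig1.png',cv2.resize(f[75:230,335:445],None,fx=3.8,fy=3.8,interpolation=cv2.INTER_CUBIC))
E
```

```text
blue 1084 [248.  87.] (array([436.3,  98. ]), array([108.6,  44.2]), -4.7)
blue 966 [189. 100.] (array([441.8,   2.9]), array([109. ,  46.2]), -2.5)
blue 802 [140. 107.] (array([438.9, -88.1]), array([109.1,  48.2]), -9.9)
blue 1058 [258. 178.] (array([577.6, 100.4]), array([109.4,  44. ]), -8.0)
blue 790 [152. 185.] (array([571. , -86.4]), array([109. ,  47.5]), 4.5)
blue 1815 [514. 182.] (array([612.6, 536.3]), array([136.6,  73.9]), 65.2)
blue 843 [610. 185.] (array([624.7, 835.6]), array([242.9,  39.3]), 89.6)
blue 841 [608. 208.] (array([678.5, 843.4]), array([259.6,  40.1]), -89.8)
hole [391.3 126.1] 112 [0.5087 0.2936 0.058 ]
hole [389.2 185.1] 110 [0.5887 0.2885 0.058 ]
mid [548.7 291.   58. ] dist 0.0801 yaw -3.68
[384.1 109.5] 53
[402.4 110.4] 60
[370.3 121.3] 46
[415.4 122.9] 66
[368.7 193.2] 55
[412.1 193.5] 67
[381.3 204.6] 62
[398.5 204.4] 60
```

View pics/jig1.png

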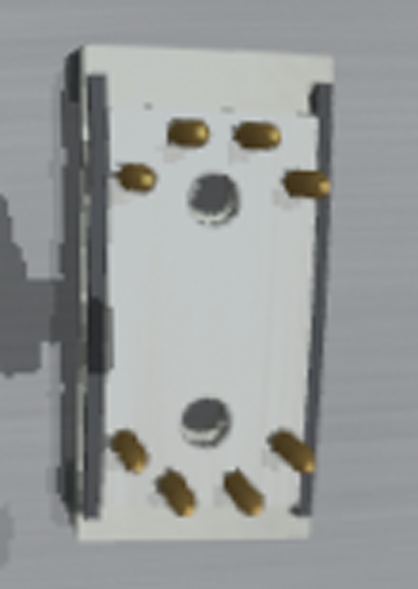

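```bash
python3 -c "
from h import *
rel(578,100.4,80,82);rel(578,100.4,1,82)"
```

```text
shift cm [-2.49 -9.78 24.01] turn 4.0 yaw now 86.0 j6 -74.0 t 2.25 f [-0.7  0.3 -0.9] gw 0.0859
shift cm [-2.5  -9.78 31.91] turn 4.0 yaw now 86.0 j6 -74.0 t 2.25 f [-0.7  0.3 -0.9] gw 0.0859
```

```bash
python3 -m pendant '[[100,-1.2,-5,5,2],[100,-2.5,-9.8,10,4],[100,-2.5,-9.8,16,4],[100,-2.5,-9.8,22,4],[100,-2.5,-9.8,24,4],[100,-2.5,-9.8,24,4],[100,-2.5,-9.8,28,4],[100,-2.5,-9.8,31,4],[100,-2.5,-9.8,31.9,4],[100,-2.5,-9.8,31.9,4],[50,-2.5,-9.8,31.9,4],[40,-2.5,-9.8,31.9,4],[40,-2.5,-9.8,31.9,4],[40,-2.5,-9.8,31.9,4]]' 40; python3 -c "
from h import *
rel(578,100.4,100)"
```

```text
time_s: 4.0
position: [0.5795, 0.1003, 0.0029]
ee_rot: [[-0.99, 0.139, 0.002], [0.139, 0.99, 0.0], [-0.002, 0.001, -1.0]]
wrist_force: [-0.5, 1.0, 5.9]
grip_width: 0.0421
grip_force: 40.5
shift cm [ 0.13 -0.   -9.71] turn 0 yaw now 82.0 j6 -79.9 t 4.0 f [-0.5  1.   5.9] gw 0.0421
```

```bash
python3 -m pendant '[[40,0,0,-5,0],[40,0,0,-11,0],[40,0,0,-16,0],[40,0,0,-17,0],[40,0,0,-17,0]]'; python3 - <<'E'
from h import *
p=robot.capture('wrist'); save(p,'w2.png')
o=robot.get_obs(); z=o['position'][2]; 
bluerects(p,z=z+.008); rel(548.7,291,150,86.3)
E
```

```text
time_s: 4.62
position: [0.5786, 0.1001, 0.1718]
ee_rot: [[-0.99, 0.139, 0.001], [0.139, 0.99, 0.0], [-0.001, 0.0, -1.0]]
wrist_force: [-0.6, 0.6, -2.1]
grip_width: 0.0426
grip_force: 41.6
blue 2369 [299.  53.] (array([475.5, 103.8]), array([47.9, 19.5]), -4.7)
blue 2417 [209.  72.] (array([477.3,  61.8]), array([48.9, 20.7]), -2.6)
blue 2025 [136.  90.] (array([475.9,  21.4]), array([48.9, 22. ]), -9.8)
blue 1306 [627. 171.] (array([555. , 311.3]), array([44.5, 37.7]), 11.2)
blue 9816 [321. 236.] (array([576.9,  99.4]), array([111. ,  43.9]), -8.3)
blue 1979 [160. 201.] (array([535.,  22.]), array([48.7, 21.9]), 4.6)
shift cm [ 5.5  18.51  2.01] turn -4.3 yaw now 82.0 j6 -79.9 t 4.67 f [ 0.  -0.6 -1.2] gw 0.0424
```

View pics/w2.png

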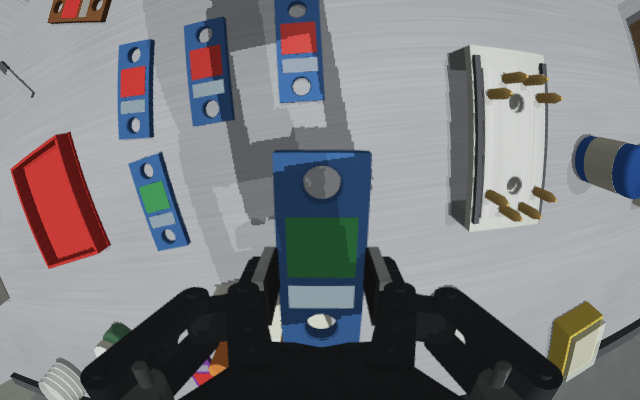

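```bash
python3 -m pendant '[[40,1,4,0,-1],[40,3,10,0,-3],[40,4,13,0,-4.3],[40,4,13,0,-4.3],[40,4,13,0,-4.3],[40,4,13,0,-4.3]]'; python3 - <<'E'
from h import *
p=robot.capture('wrist'); f=cv2.cvtColor(p['frame'],cv2.COLOR_RGB2BGR); cv2.imwrite('pics/w3.png',f)
for h in ['nest','jig_mid','hole_a']:
    for d in robot.spot_point(p,h)[:2]: print(h,round(d['score'],2),w(p,d['centre']).round(4))
o=robot.get_obs(); z=o['position'][2]; bluerects(p,z=z+.008); rel(548.7,291,120,86.3)
g=[pix(p,X,True) for X in [(.5087,.2936,.058),(.5887,.2885,.058)]]; print(g); deckfit(p,g)
E
```

```text
time_s: 5.42
position: [0.5566, 0.2332, 0.1703]
ee_rot: [[-0.998, 0.065, -0.001], [0.065, 0.998, -0.001], [0.001, -0.001, -1.0]]
wrist_force: [-0.1, 0.2, -1.1]
grip_width: 0.0424
grip_force: 41.6
nest 0.6 [0.55   0.2873 0.0581]
jig_mid 0.78 [0.5479 0.2921 0.0497]
hole_a 0.79 [0.5899 0.289  0.0505]
hole_a 0.7 [0.5037 0.2952 0.0488]
blue 2223 [185.  85.] (array([462.9, 176.3]), array([48.3, 20.8]), -4.7)
blue 1679 [115. 107.] (array([465.4, 134.6]), array([48.3, 22. ]), -2.5)
blue 1209 [ 64. 118.] (array([464. ,  94.7]), array([48.3, 23. ]), -9.6)
blue 9817 [321. 236.] (array([553.5, 232.5]), array([108.7,  43.2]), -3.8)
blue 1288 [ 83. 215.] (array([522.2,  95.5]), array([48.3, 23.2]), 4.3)
blue 3922 [567. 226.] (array([554.1, 389.6]), array([93.8, 37.2]), 58.9)
shift cm [1.2  5.67 5.13] turn -0.0 yaw now 86.3 j6 -71.0 t 5.62 f [ 0.2  0.6 -1.3] gw 0.0425
[array([391.07571215, 140.71667488]), array([386.23676203, 230.81481262])]
hole [391. 140.] 238 [0.5081 0.2935 0.058 ]
hole [386.3 230.3] 215 [0.5882 0.2886 0.058 ]
mid [548.1 291.   58. ] dist 0.0803 yaw -3.56
```

View pics/w3.png

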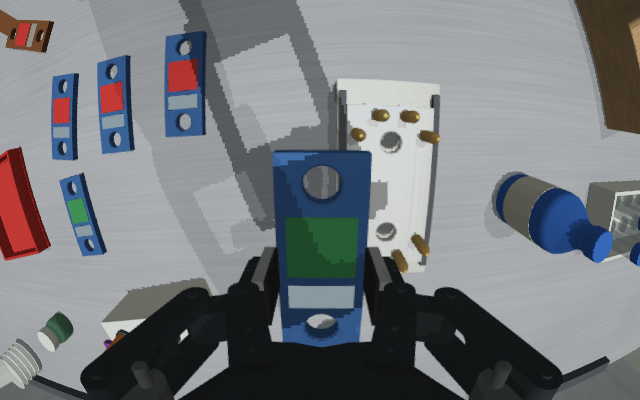

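```bash
cat >> h.py <<'E'
def held(p,zt,g=((322,182),(321,325))):
    """held plate: fit near hole via non-blue blob inside the plate"""
    m=blue(p)
    o=robot.get_obs(); print('tcp',np.round(o['position'],4))
    for u,v in g:
        k=26; s=(m[v-k:v+k,u-k:u+k]==0).astype(np.uint8)
        n,l,st,ce=cv2.connectedComponentsWithStats(s); i=l[k,k]; c=ce[i]+[u-k,v-k]
        print('hole',c.round(1),st[i,:],(ray(p,c,zt,True)*1000).round(1))
E
python3 - <<'E'
from h import *
p=robot.capture('wrist'); z=robot.get_obs()['position'][2]
held(p,z+.007)
E
```

```text
tcp [0.557  0.2338 0.1714]
hole [321.6 181.9] [   7   10   38   33 1019] [514.3 235.7 178.4]
hole [320.9 321.2] [ 11  14  30  18 375] [591.1 230.3 178.4]
```

```bash
python3 -c "
from h import *
rel(551.1,291.6,100,86.4)"
```

```text
shift cm [0.96 5.73 7.14] turn -0.1 yaw now 86.3 j6 -71.0 t 5.67 f [ 0.6 -1.  -1.3] gw 0.0418
```

```bash
python3 -m pendant '[[40,0.5,3,0,0],[40,1,5.7,2,0],[40,1,5.7,6,0],[40,1,5.7,7,0],[40,1,5.7,7,0],[40,1,5.7,7,0],[40,1,5.7,7,0]]'; python3 - <<'E'
from h import *
p=robot.capture('wrist'); z=robot.get_obs()['position'][2]
f=cv2.cvtColor(p['frame'],cv2.COLOR_RGB2BGR); cv2.imwrite('pics/w4.png',f[60:400,160:500])
held(p,z+.007); rel(551.1,291.6,60.5,86.4)
E
```

```text
time_s: 6.55
position: [0.5516, 0.2921, 0.1031]
ee_rot: [[-0.998, 0.064, 0.003], [0.064, 0.998, 0.001], [-0.003, 0.001, -1.0]]
wrist_force: [-0.1, -0.4, -0.8]
grip_width: 0.0424
grip_force: 41.6
tcp [0.5514 0.2921 0.1029]
hole [321.4 181.8] [   7   10   38   33 1023] [508.9 294.  109.9]
hole [320.8 320.7] [ 11  14  30  16 355] [585.7 288.8 109.9]
shift cm [ 0.04 -0.06  4.24] turn -0.1 yaw now 86.3 j6 -65.6 t 6.6 f [-0.7 -0.3 -0.6] gw 0.0419
```

View pics/w4.png

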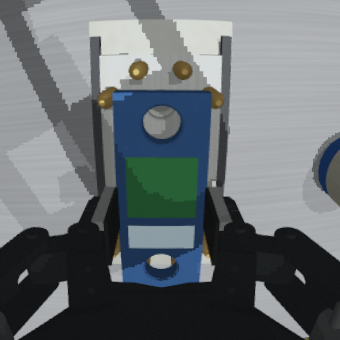

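The crop shows the plate centred between the near side posts (138,70; 183,70) and the lateral posts (105,97; 217,97). It is lined up, so I lower it.

```bash
python3 -m pendant '[[40,0.05,-0.05,1,0],[40,0.05,-0.05,2,0],[40,0.05,-0.05,3,0],[40,0.05,-0.05,3.8,0],[40,0.05,-0.05,4.1,0],[40,0.05,-0.05,4.2,0],[40,0.05,-0.05,4.2,0]]'
```

```text
time_s: 7.48
position: [0.5505, 0.2913, 0.0609]
ee_rot: [[-0.998, 0.064, 0.001], [0.064, 0.998, -0.001], [-0.001, -0.0, -1.0]]
wrist_force: [-2.9, -3.3, 8.7]
grip_width: 0.0425
grip_force: 42.6
```

```bash
python3 -m pendant '[[65,0,0,0,0],[70,0,0,0,0],[70,0,0,-1,0],[90,0,0,-6,0],[100,0,0,-12,0],[100,0,0,-17,0],[100,0,0,-17,0]]'; python3 - <<'E'
from h import *
rel(565,0,300,90)
E
```

```text
time_s: 8.35
position: [0.553, 0.2928, 0.2365]
ee_rot: [[-0.998, 0.064, 0.011], [0.064, 0.998, 0.004], [-0.01, 0.005, -1.0]]
wrist_force: [1.0, 0.4, -0.7]
grip_width: 0.0856
grip_force: 0.0
shift cm [ -3.13 -29.12  -6.46] turn -3.6 yaw now 86.4 j6 -65.7 t 8.35 f [ 1.   0.4 -0.7] gw 0.0856
```

```bash
python3 -m pendant '[[100,-0.5,-5,-1.4,-2],[100,-1.1,-10,-1.4,-5],[100,-1.8,-16,-1.4,-8.6],[100,-2.5,-22,-1.4,-8.6],[100,-3.2,-28,-1.4,-8.6],[100,-3.9,-33,-1.4,-8.6],[100,-4.3,-37,-1.4,-8.6],[100,-4.3,-37,-1.4,-8.6],[100,-4.3,-37,-1.4,-8.6],[100,-4.3,-37,-1.4,-8.6]]'; python3 - <<'E'
from h import *
p=robot.capture('wrist'); bluerects(p)
for x in plates(p,True): print(x[0],x[1],x[2].round(),x[3].round(3))
save(p,'w5.png');rel(570.5,-87,1,95)
E
```

```text
time_s: 9.6
position: [0.569, -0.0792, 0.243]
ee_rot: [[-0.996, -0.088, -0.001], [-0.088, 0.996, 0.0], [0.001, 0.001, -1.0]]
wrist_force: [-0.1, 0.2, 0.6]
grip_width: 0.0852
grip_force: 0.0
blue 1670 [322.  67.] (array([438.1, -90.6]), array([109.4,  43.6]), -9.7)
blue 1656 [396.  79.] (array([441.9,   0.5]), array([109.5,  45. ]), -2.7)
blue 1363 [466.  89.] (array([436.5,  95.9]), array([109.9,  45. ]), -5.0)
blue 1594 [314. 172.] (array([570.9, -88.9]), array([109.6,  42.6]), 4.2)
blue 692 [582. 197.] (array([558.5, 357.4]), array([128. ,  53.1]), -4.5)
blue 454 [633. 231.] (array([621. , 577.6]), array([107.1,  61. ]), 34.9)
red 716 [324.  59.] [ 0.429 -0.089  0.01 ]
red 670 [398.  71.] [0.433 0.002 0.01 ]
red 538 [469.  81.] [0.427 0.097 0.01 ]
red 9907 [183. 145.] [ 0.544 -0.262  0.01 ]
red 69 [282. 340.] [ 0.839 -0.119  0.01 ]
green 690 [314. 167.] [ 0.562 -0.09   0.01 ]
green 309 [584. 192.] [0.548 0.359 0.01 ]
green 103 [  3. 234.] [ 0.736 -0.753  0.01 ]
shift cm [-0.08 -0.8  24.21] turn 0.0 yaw now 95.0 j6 -110.8 t 9.65 f [ 0.2 -0.3 -0.5] gw 0.0853
```

View pics/w5.png

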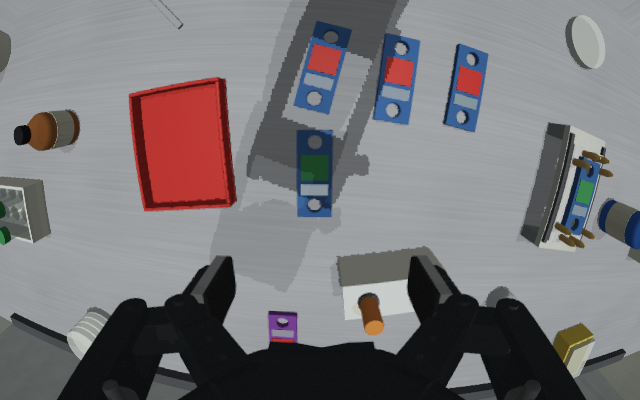

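The first green plate is in the nest (583,193). The second is at (314,172), so I grasp it now.

```bash
python3 -m pendant '[[100,0,-0.9,5,0.5],[100,0,-0.9,11,0.5],[100,0,-0.9,17,0.5],[100,0,-0.9,20,0.5],[100,0,-0.9,22,0.5],[100,0,-0.9,24.1,0.5],[100,0,-0.9,24.1,0.5],[50,0,-0.9,24.1,0.5],[40,0,-0.9,24.1,0.5],[40,0,-0.9,24.1,0.5],[40,0,-0.9,24.1,0.5],[40,0,-0.9,18,0.5],[40,0,-0.9,12,0.5],[40,0,-0.9,7,0.5],[40,0,-0.9,5.1,0.5],[40,0,-0.9,5.1,0.5]]' 40; python3 - <<'E'
from h import *
p=robot.capture('wrist'); z=robot.get_obs()['position'][2]
held(p,z+.007); bluerects(p,z=z+.007,amin=5000); rel(551,230,190,86.4)
E
```

```text
time_s: 11.65
position: [0.5706, -0.0896, 0.1934]
ee_rot: [[-0.997, -0.077, 0.003], [-0.077, 0.997, -0.001], [-0.002, -0.001, -1.0]]
wrist_force: [-0.3, -0.6, -2.2]
grip_width: 0.0421
grip_force: 41.6
tcp [ 0.5694 -0.0893  0.1912]
hole [321.1 184.5] [  7  12  37  34 991] [529.6 -93.9 198.2]
hole [321.1 321.7] [ 12  15  29  16 344] [606.9 -87.9 198.2]
blue 9514 [321. 237.] (array([570.4, -90.7]), array([111. ,  44.2]), 4.1)
shift cm [-0.64 31.98  0.13] turn 8.0 yaw now 94.4 j6 -111.2 t 11.7 f [ 0.1  0.2 -1.7] gw 0.0424
```

```bash
python3 -m pendant '[[40,0,4,0,2],[40,-0.1,10,0,5],[40,-0.2,16,0,8],[40,-0.3,22,0,8],[40,-0.5,28,0,8],[40,-0.6,31,0,8],[40,-0.6,32,0,8],[40,-0.6,32,0,8],[40,-0.6,32,0,8],[40,-0.6,32,0,8]]'; python3 - <<'E'
from h import *
p=robot.capture('wrist'); z=robot.get_obs()['position'][2]
save(p,'w6.png'); held(p,z+.007)
for zz in (.068,.058):
    deckfit(p,[pix(p,X,True) for X in [(.5087,.2936,.068),(.5887,.2885,.068)]],zz)
bluerects(p,z=z+.007,amin=5000);bluerects(p,z=.068,amin=1000); rel(551,230,190,86.4)
E
```

```text
time_s: 12.95
position: [0.5514, 0.2288, 0.1921]
ee_rot: [[-0.998, 0.064, -0.0], [0.064, 0.998, -0.0], [0.0, -0.0, -1.0]]
wrist_force: [-0.2, -0.0, -1.4]
grip_width: 0.0423
grip_force: 41.6
tcp [0.5515 0.229  0.1923]
hole [321.  184.5] [  7  12  37  34 989] [509.9 230.4 199.3]
hole [320.9 321.8] [ 12  15  29  16 333] [585.8 225.5 199.3]
hole [399.6 146.6] 63 [0.5102 0.2994 0.068 ]
hole [389.7 234.9] 88 [0.5929 0.29   0.068 ]
mid [551.6 294.7  68. ] dist 0.0833 yaw -6.48
hole [399.6 146.6] 63 [0.5114 0.3019 0.058 ]
hole [389.7 234.9] 88 [0.5972 0.2921 0.058 ]
mid [554.3 297.   58. ] dist 0.0864 yaw -6.48
blue 12414 [337. 225.] (array([545. , 238.8]), array([120. ,  64.5]), -3.5)
blue 2070 [197.  90.] (array([443.9, 122.6]), array([89.7, 38.5]), -4.8)
blue 1727 [129. 108.] (array([448.4,  45.1]), array([89.6, 40.3]), -2.4)
blue 1295 [ 78. 118.] (array([446. , -29.3]), array([89.7, 42.7]), -9.8)
blue 12414 [337. 225.] (array([609.7, 244.8]), array([236.6, 127.2]), -3.5)
blue 3421 [555. 223.] (array([606.8, 512.5]), array([160.3,  67.2]), 65.5)
shift cm [0.06 0.1  0.23] turn -0.1 yaw now 86.3 j6 -71.4 t 13.0 f [-0.1  0.5 -1.3] gw 0.0421
```

View pics/w6.png

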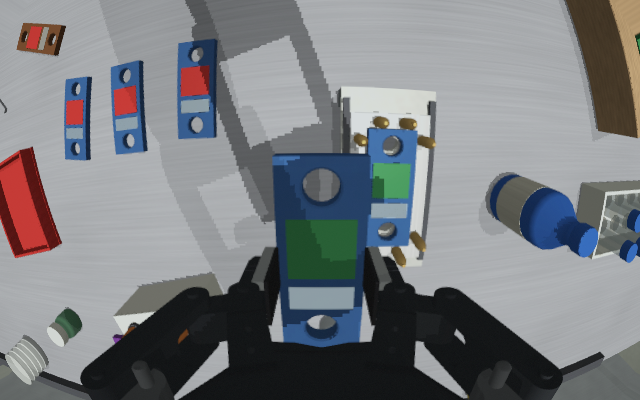

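```bash
python3 - <<'E'
from h import *
p=robot.capture('wrist'); m=blue(p)
for u,v in ((392,145),(387,230)):
    k=14; s=(m[v-k:v+k,u-k:u+k]==0).astype(np.uint8); n,l,st,ce=cv2.connectedComponentsWithStats(s); i=l[k,k]; c=ce[i]+[u-k,v-k]
    print(c.round(1),st[i],(ray(p,c,.068,True)*1000).round(1))
rel(550.1,291.6,112,86.4)
E
```

```text
[390.9 145.3] [  4   5  18  20 273] [508.8 291.7  68. ]
[385.8 229.3] [  5   6  17  15 189] [587.1 286.4  68. ]
shift cm [0.53 6.23 8.04] turn -0.0 yaw now 86.4 j6 -71.4 t 13.05 f [ 0.7  0.2 -1.6] gw 0.0423
```

```bash
python3 -m pendant '[[40,0.2,3,0,0],[40,0.5,6.15,2,0],[40,0.5,6.15,6,0],[40,0.5,6.15,8.5,0],[40,0.5,6.15,8.5,0],[40,0.5,6.15,8.5,0],[40,0.5,6.15,8.5,0]]'; python3 - <<'E'
from h import *
p=robot.capture('wrist'); z=robot.get_obs()['position'][2]
held(p,z+.007)
f=cv2.cvtColor(p['frame'],cv2.COLOR_RGB2BGR); cv2.imwrite('pics/w7.png',f[60:400,160:500])
rel(550.1,291.2,70.5,86.4)
E
```

```text
time_s: 13.92
position: [0.5514, 0.292, 0.1094]
ee_rot: [[-0.998, 0.062, 0.003], [0.062, 0.998, 0.001], [-0.003, 0.001, -1.0]]
wrist_force: [0.9, 1.1, -0.9]
grip_width: 0.0421
grip_force: 41.6
tcp [0.5512 0.292  0.1092]
hole [321.6 180.4] [   0    0   52   52 2244] [508.  294.  116.2]
hole [321.  321.7] [ 12  15  29  16 342] [586.1 288.8 116.2]
shift cm [ 0.12 -0.09  3.87] turn 0.0 yaw now 86.4 j6 -65.7 t 13.97 f [ 0.9 -0.9 -1.6] gw 0.0418
```

View pics/w7.png

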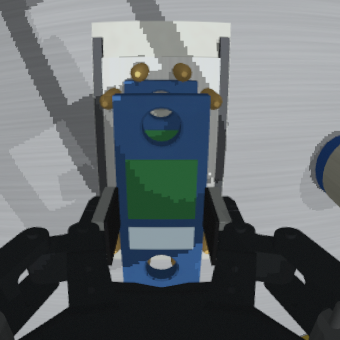

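```bash
python3 -m pendant '[[40,0.1,-0.05,1,0],[40,0.1,-0.05,2,0],[40,0.1,-0.05,3,0],[40,0.1,-0.05,3.6,0],[40,0.1,-0.05,3.9,0],[40,0.1,-0.05,4,0],[40,0.1,-0.05,4,0]]'
```

```text
time_s: 14.85
position: [0.5489, 0.2911, 0.0719]
ee_rot: [[-0.998, 0.062, -0.001], [0.062, 0.998, -0.001], [0.001, -0.001, -1.0]]
wrist_force: [-16.0, -8.4, 29.9]
grip_width: 0.0423
grip_force: 45.0
```

```bash
python3 -m pendant '[[40,0,0,-0.15,0],[40,0,0,-0.15,0],[65,0,0,-0.15,0],[70,0,0,-0.15,0],[70,0,0,-1,0],[90,0,0,-6,0],[100,0,0,-12,0],[100,0,0,-17,0],[100,0,0,-17,0],[100,1.5,-10,-17,0],[100,1.5,-10,-17,0],[100,1.5,-10,-17,0]]'; python3 - <<'E'
from h import *
p=robot.capture('wrist'); f=cv2.cvtColor(p['frame'],cv2.COLOR_RGB2BGR); u,v=pix(p,(.55,.29,.07),True).astype(int); print(u,v)
cv2.imwrite('pics/w8.png',cv2.resize(f[v-75:v+75,u-75:u+75],None,fx=4,fy=4,interpolation=cv2.INTER_CUBIC))
bluerects(p,z=.078,amin=800)
E
```

```text
time_s: 16.35
position: [0.527, 0.1903, 0.2362]
ee_rot: [[-0.998, 0.065, -0.002], [0.065, 0.998, -0.001], [0.002, -0.001, -1.0]]
wrist_force: [0.0, 0.9, 0.1]
grip_width: 0.0853
grip_force: 0.0
416 201
blue 1694 [241. 106.] (array([439.6, 115.4]), array([89., 36.]), -4.6)
blue 1373 [172. 121.] (array([444.1,  38.8]), array([88.6, 38.8]), -2.9)
blue 1037 [117. 129.] (array([441.4, -35.4]), array([88.8, 40.2]), -9.5)
blue 2279 [417. 199.] (array([548.8, 289.1]), array([110.5,  44.8]), -3.4)
blue 2446 [552. 227.] (array([601.2, 499.3]), array([148.1,  64. ]), 64.5)
```

View pics/w8.png

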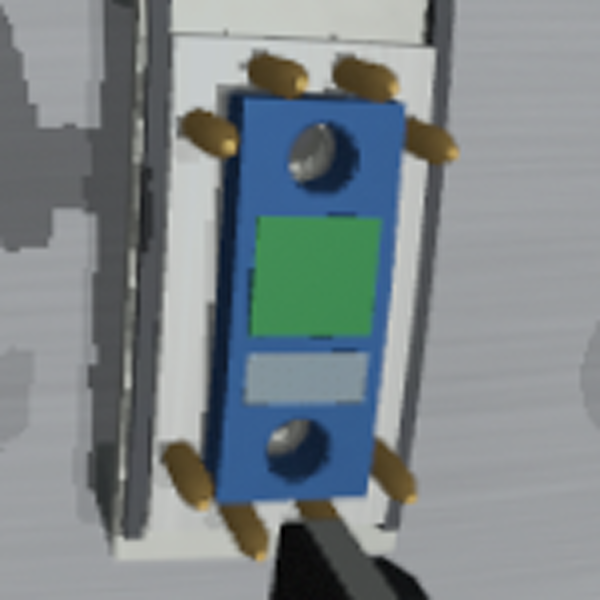

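Both green plates are flat in the nest: the stack's outline is 110×45 mm with all eight posts around it. The reds come next, starting with the one at y=-90.

```bash
python3 -c "
from h import *
rel(438.5,-90,236,80.3);rel(438.5,-90,1)"
```

```text
shift cm [  7.07 -28.67   0.06] turn 6.0 yaw now 86.3 j6 -74.4 t 16.4 f [-0.   1.   0.1] gw 0.0849
shift cm [  7.04 -28.67  23.56] turn 0 yaw now 86.3 j6 -74.4 t 16.4 f [-0.   1.   0.1] gw 0.0849
```

```bash
python3 -m pendant '[[100,1,-4,0,2],[100,2.5,-10,0,6],[100,4,-16,0,6],[100,5.5,-22,0,6],[100,7.1,-28,0,6],[100,7.1,-28.7,0,6],[100,7.1,-28.7,0,6],[100,7.1,-28.7,0,6],[100,7.1,-28.7,0,6]]'; python3 - <<'E'
from h import *
p=robot.capture('wrist'); bluerects(p,amin=1200); rel(438.5,-90,1,80.3)
for t,z in [('tray',.03)]:
    d=robot.outline_of(p,t)[0]; m=d['mask'];print(t,round(d['score'],2),np.argwhere(m).mean(0)[::-1].round(),rect(p,m,z,True))
E
```

```text
time_s: 17.52
position: [0.4395, -0.0882, 0.2371]
ee_rot: [[-0.987, 0.163, -0.0], [0.163, 0.987, 0.0], [0.0, 0.0, -1.0]]
wrist_force: [0.1, 1.0, -0.4]
grip_width: 0.0849
grip_force: 0.0
blue 1353 [462. 150.] (array([435.8,  94.9]), array([108.7,  46.8]), -5.4)
blue 1635 [392. 163.] (array([441.3,   0.5]), array([109.3,  44.7]), -2.7)
blue 1627 [320. 171.] (array([437.4, -90.5]), array([108.6,  43.2]), -9.7)
shift cm [ 0.06 -0.19 23.62] turn 0.3 yaw now 80.6 j6 -102.1 t 17.57 f [-0.8  0.1  0.5] gw 0.0855
tray 0.7 [213. 256.] (array([ 541.6, -258. ]), array([163.7, 141.8]), 8.1)
```

```bash
python3 -m pendant '[[100,0.1,-0.2,5,0.3],[100,0.1,-0.2,11,0.3],[100,0.1,-0.2,17,0.3],[100,0.1,-0.2,20,0.3],[100,0.1,-0.2,22,0.3],[100,0.1,-0.2,23.5,0.3],[100,0.1,-0.2,23.5,0.3],[50,0.1,-0.2,23.5,0.3],[40,0.1,-0.2,23.5,0.3],[40,0.1,-0.2,23.5,0.3],[40,0.1,-0.2,23.5,0.3],[40,0.1,-0.2,18,0.3],[40,0.1,-0.2,12,0.3],[40,0.1,-0.2,9,0.3],[40,0.1,-0.2,9,0.3]]' 40; python3 -c "
from h import *
rel(545,-261,150,97);rel(545,-261,9)"
```

```text
time_s: 19.5
position: [0.44, -0.0923, 0.1505]
ee_rot: [[-0.985, 0.171, 0.007], [0.171, 0.985, -0.003], [-0.007, -0.001, -1.0]]
wrist_force: [0.4, 0.3, -1.7]
grip_width: 0.0426
grip_force: 41.9
shift cm [-13.24 -14.82   0.17] turn -16.9 yaw now 80.1 j6 -102.1 t 19.5 f [ 0.4  0.3 -1.7] gw 0.0426
shift cm [-13.14 -14.8   14.27] turn 0 yaw now 80.1 j6 -102.1 t 19.5 f [ 0.4  0.3 -1.7] gw 0.0426
```

```bash
python3 -m pendant '[[40,-3,-3.5,0,-4],[40,-7,-8,0,-9],[40,-11,-12.5,0,-14],[40,-13.2,-14.8,0,-17],[40,-13.2,-14.8,0,-17],[40,-13.2,-14.8,0,-17],[40,-13.2,-14.8,0,-17],[40,-13.2,-14.8,6,-17],[40,-13.2,-14.8,11,-17],[40,-13.2,-14.8,13,-17],[40,-13.2,-14.8,14,-17],[40,-13.2,-14.8,14,-17],[60,-13.2,-14.8,14,-17],[65,-13.2,-14.8,14,-17],[65,-13.2,-14.8,13,-17],[80,-13.2,-14.8,7,-17],[100,-13.2,-14.8,1,-17],[100,-13.2,-14.8,-7,-17],[100,-13.2,-14.8,-7,-17]]';  python3 - <<'E'
from h import *
p=robot.capture('wrist'); bluerects(p,amin=1000); save(p,'w9.png'); rel(441.5,0.7,220,87.4)
E
```

```text
time_s: 21.88
position: [0.5449, -0.2614, 0.2243]
ee_rot: [[-0.992, -0.124, 0.009], [-0.124, 0.992, -0.006], [-0.008, -0.007, -1.0]]
wrist_force: [-0.2, -0.7, -0.4]
grip_width: 0.0857
grip_force: 0.0
blue 1101 [526. 129.] (array([4.416e+02, 2.000e-01]), array([109.3,  44.8]), -2.8)
blue 1683 [323. 172.] (array([ 543.7, -261.9]), array([109.9,  43.2]), 7.1)
shift cm [ 7.   27.29  0.21] turn 9.7 yaw now 97.1 j6 -130.2 t 21.93 f [-0.2  0.1  1.9] gw 0.0854
```

View pics/w9.png

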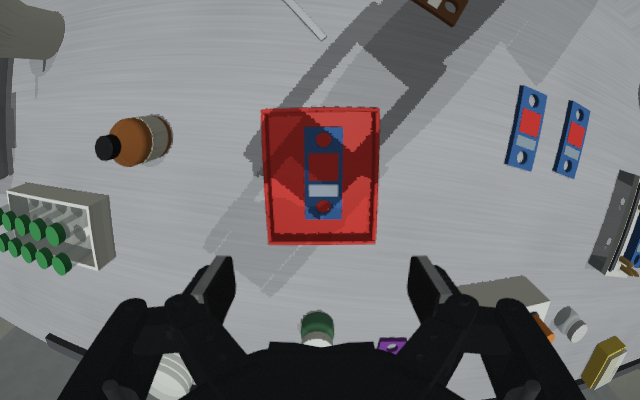

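The first red plate lies in the middle of the tray (323,172). Next is the middle red.

```bash
python3 -m pendant '[[100,1,4,0,2],[100,2.5,10,0,5],[100,4,16,0,9.7],[100,5.5,22,0,9.7],[100,7,27,0,9.7],[100,7,27.3,0,9.7],[100,7,27.3,0,9.7],[100,7,27.3,0,9.7]]'; python3 - <<'E'
from h import *
p=robot.capture('wrist'); bluerects(p,amin=1200); rel(441.5,0.7,1,87.3)
E
```

```text
time_s: 22.92
position: [0.4394, 0.0014, 0.2169]
ee_rot: [[-0.999, 0.046, -0.001], [0.046, 0.999, -0.0], [0.001, -0.0, -1.0]]
wrist_force: [0.3, 0.6, -0.3]
grip_width: 0.0857
grip_force: 0.0
blue 1808 [402. 170.] (array([435.9,  95.7]), array([109.5,  45.5]), -5.1)
blue 1814 [323. 176.] (array([440.9,   1.5]), array([108.3,  42.9]), -2.8)
shift cm [-0.23 -0.04 21.6 ] turn 0.0 yaw now 87.3 j6 -97.5 t 22.98 f [-0.3 -0.3  0.4] gw 0.0851
```

```bash
python3 -m pendant '[[100,-0.2,0,5,0],[100,-0.2,0,11,0],[100,-0.2,0,16,0],[100,-0.2,0,19,0],[100,-0.2,0,21,0],[100,-0.2,0,21.5,0],[100,-0.2,0,21.5,0],[50,-0.2,0,21.5,0],[40,-0.2,0,21.5,0],[40,-0.2,0,21.5,0],[40,-0.2,0,21.5,0],[40,-0.2,0,16,0],[40,-0.2,0,10,0],[40,-0.2,0,7,0],[40,-0.2,0,7,0],[40,-0.2,0,7,0]]' 40; python3 -c "
from h import *
rel(545,-261,150,97);rel(545,-261,20)"
```

```text
time_s: 24.98
position: [0.4403, 0.0025, 0.1463]
ee_rot: [[-0.999, 0.045, -0.001], [0.045, 0.999, 0.0], [0.001, 0.0, -1.0]]
wrist_force: [-0.3, 0.3, -1.2]
grip_width: 0.0422
grip_force: 41.8
shift cm [-11.64 -25.85  -0.4 ] turn -9.6 yaw now 87.4 j6 -97.4 t 24.98 f [-0.3  0.3 -1.2] gw 0.0422
shift cm [-11.66 -25.85  12.6 ] turn 0 yaw now 87.4 j6 -97.4 t 24.98 f [-0.3  0.3 -1.2] gw 0.0422
```

```bash
python3 -m pendant '[[40,-2,-4,0,-3],[40,-4.5,-9.5,0,-7],[40,-7,-15,0,-9.6],[40,-9.5,-21,0,-9.6],[40,-11.6,-25.8,0,-9.6],[40,-11.6,-25.8,0,-9.6],[40,-11.6,-25.8,0,-9.6],[40,-11.6,-25.8,0,-9.6],[40,-11.6,-25.8,6,-9.6],[40,-11.6,-25.8,10,-9.6],[40,-11.6,-25.8,12,-9.6],[40,-11.6,-25.8,12.5,-9.6],[40,-11.6,-25.8,12.5,-9.6],[60,-11.6,-25.8,12.5,-9.6],[65,-11.6,-25.8,12.5,-9.6],[65,-11.6,-25.8,11.5,-9.6],[80,-11.6,-25.8,6,-9.6],[100,-11.6,-25.8,0,-9.6],[100,-11.6,-25.8,-6,-9.6],[100,-11.6,-25.8,-7,-9.6]]';  python3 - <<'E'
from h import *
p=robot.capture('wrist'); bluerects(p,amin=800); rel(436.3,96.2,220,85)
E
```

```text
time_s: 27.48
position: [0.5482, -0.2624, 0.2249]
ee_rot: [[-0.992, -0.123, 0.01], [-0.123, 0.992, -0.006], [-0.009, -0.007, -1.0]]
wrist_force: [-0.7, 0.5, -0.0]
grip_width: 0.0856
grip_force: 0.0
blue 2141 [324. 171.] (array([ 547.5, -262.5]), array([117.5,  44.9]), 7.2)
shift cm [ 6.65 36.91  0.07] turn 12.0 yaw now 97.0 j6 -130.1 t 27.52 f [-0.5 -0.5  0.7] gw 0.0854
```

```bash
python3 -m pendant '[[100,0.8,4,0,3],[100,1.8,10,0,8],[100,2.9,16,0,12],[100,4,22,0,12],[100,5,28,0,12],[100,6,34,0,12],[100,6.6,36.9,0,12],[100,6.6,36.9,0,12],[100,6.6,36.9,0,12],[100,6.6,36.9,0,12]]'; python3 - <<'E'
from h import *
p=robot.capture('wrist'); bluerects(p,amin=800); rel(436.3,96.2,1,85)
E
```

```text
time_s: 28.78
position: [0.4349, 0.0964, 0.2169]
ee_rot: [[-0.996, 0.088, -0.001], [0.088, 0.996, -0.0], [0.001, -0.0, -1.0]]
wrist_force: [0.5, -0.4, -0.5]
grip_width: 0.0854
grip_force: 0.0
blue 1801 [323. 175.] (array([435.3,  97. ]), array([108.2,  42.9]), -4.6)
blue 1183 [496. 262.] (array([589.4, 335. ]), array([133.8,  56. ]), -3.5)
blue 881 [ 98. 270.] (array([ 550.6, -272.4]), array([121.8,  59.3]), 7.7)
blue 1762 [594. 281.] (array([680.1, 617.7]), array([252.4,  79.7]), 57.0)
shift cm [-1.50e-01 -1.00e-02  2.16e+01] turn -0.1 yaw now 84.9 j6 -82.6 t 28.82 f [-0.   0.4  0.4] gw 0.0853
```

```bash
python3 -m pendant '[[100,-0.1,0.1,5,0],[100,-0.1,0.1,11,0],[100,-0.1,0.1,16,0],[100,-0.1,0.1,19,0],[100,-0.1,0.1,21,0],[100,-0.1,0.1,21.5,0],[100,-0.1,0.1,21.5,0],[50,-0.1,0.1,21.5,0],[40,-0.1,0.1,21.5,0],[40,-0.1,0.1,21.5,0],[40,-0.1,0.1,21.5,0],[40,-0.1,0.1,16,0],[40,-0.1,0.1,10,0],[40,-0.1,0.1,7,0],[40,-0.1,0.1,7,0],[40,-0.1,0.1,7,0]]' 40; python3 -c "
from h import *
rel(546,-261,150,97);rel(546,-261,30)"
```

```text
time_s: 30.82
position: [0.435, 0.0984, 0.1463]
ee_rot: [[-0.996, 0.086, -0.001], [0.086, 0.996, -0.0], [0.001, -0.0, -1.0]]
wrist_force: [0.7, -0.7, -1.1]
grip_width: 0.0421
grip_force: 41.7
shift cm [-14.16 -34.85  -0.39] turn -12.0 yaw now 85.0 j6 -82.5 t 30.82 f [ 0.7 -0.7 -1.1] gw 0.0421
shift cm [-14.18 -34.85  11.61] turn 0 yaw now 85.0 j6 -82.5 t 30.82 f [ 0.7 -0.7 -1.1] gw 0.0421
```

```bash
python3 -m pendant '[[40,-1.5,-4,0,-3],[40,-4,-9.5,0,-8],[40,-6.2,-15,0,-12],[40,-8.6,-21,0,-12],[40,-11,-27,0,-12],[40,-13.2,-32.5,0,-12],[40,-14.2,-34.9,0,-12],[40,-14.2,-34.9,0,-12],[40,-14.2,-34.9,0,-12],[40,-14.2,-34.9,0,-12],[40,-14.2,-34.9,5,-12],[40,-14.2,-34.9,9,-12],[40,-14.2,-34.9,11,-12],[40,-14.2,-34.9,11.5,-12],[40,-14.2,-34.9,11.5,-12]]'
python3 -m pendant '[[60,0,0,0,0],[65,0,0,0,0],[65,0,0,-1,0],[80,0,0,-6,0],[100,0,0,-12,0],[100,0,0,-18,0],[100,0,0,-20,0],[100,0,0,-20,0]]'
python3 - <<'E'
from h import *
p=robot.capture('wrist'); bluerects(p,z=.035,amin=800)
for x in plates(p,True): print(x[0],x[1],x[2].round(),x[3].round(3))
p=robot.capture('top'); bluerects(p,False,z=.01,amin=80)
for n in ['pin1','rack']:
  d=robot.outline_of(p,n)
  for e in d[:3]: print(n,round(e['score'],2),np.argwhere(e['mask']).mean(0)[::-1].round(1),rect(p,e['mask'],.076))
rel(640,22,330,0)
E
```

```text
time_s: 32.7
position: [0.548, -0.2619, 0.0335]
ee_rot: [[-0.992, -0.123, 0.001], [-0.123, 0.992, -0.001], [-0.001, -0.001, -1.0]]
wrist_force: [0.9, -0.9, -0.8]
grip_width: 0.0425
grip_force: 41.7
time_s: 33.7
position: [0.548, -0.2622, 0.2348]
ee_rot: [[-0.992, -0.123, 0.004], [-0.123, 0.992, -0.002], [-0.003, -0.003, -1.0]]
wrist_force: [-0.1, 1.3, 0.1]
grip_width: 0.0856
grip_force: 0.0
blue 2271 [322. 172.] (array([ 544.9, -263.4]), array([113.9,  43.6]), 6.9)
red 9364 [320. 167.] [ 0.54  -0.266  0.01 ]
red 62 [322. 139.] [ 0.507 -0.268  0.01 ]
red 770 [321. 171.] [ 0.544 -0.265  0.01 ]
green 994 [ 34. 223.] [ 0.688 -0.779  0.01 ]
green 1005 [ 37. 250.] [ 0.745 -0.788  0.01 ]
blue 302 [112. 164.] (array([662.6, 769.5]), array([200.7,  27. ]), -89.7)
blue 315 [110. 176.] (array([618.5, 769.2]), array([200.1,  30.6]), -89.7)
blue 261 [183. 181.] (array([600.8, 497. ]), array([75.5, 60.9]), -89.7)
blue 180 [235. 192.] (array([560.5, 305.3]), array([112.3,  46.8]), -4.2)
pin1 0.42 [299.3 151.5] (array([698.2,  58.7]), array([35.2, 21.7]), 18.7)
pin1 0.41 [318.5 147.6] (array([713.6, -10.2]), array([33.5, 18.1]), 0.4)
pin1 0.35 [233.8 191.3] (array([550.9, 289.7]), array([111.6,  46.6]), -2.8)
rack 0.75 [309.4 154.4] (array([691.3,  21.9]), array([128.7,  67.7]), -79.3)
rack 0.46 [252.3 140.5] (array([738. , 229.6]), array([63.2, 47.1]), 34.0)
shift cm [-12.77  26.94 -10.03] turn -83.0 yaw now 97.0 j6 -130.0 t 33.9 f [ 0.9 -0.5  0.3] gw 0.0854
```

All three reds are in the tray, and no blue plates are left on the table. Next are the pins.

```bash
python3 -m pendant '[[100,-2,3,-6.5,9],[100,-5,7,-6.5,18],[100,-8,11,-6.5,27],[100,-11,15,-6.5,36],[100,-14,19,-6.5,45],[100,-17,23,-6.5,54],[100,-19.1,26.5,-6.5,63],[100,-19.1,26.5,-6.5,72],[100,-19.1,26.5,-6.5,81],[100,-19.1,26.5,-6.5,86],[100,-19.1,26.5,-6.5,86],[100,-19.1,26.5,-6.5,86],[100,-19.1,26.5,-6.5,86]]'; python3 - <<'E'
from h import *
p=robot.capture('wrist'); f=cv2.cvtColor(p['frame'],cv2.COLOR_RGB2BGR); cv2.imwrite('pics/w10.png',f)
hsv=cv2.cvtColor(p['frame'],cv2.COLOR_RGB2HSV); m=cv2.inRange(hsv,(8,150,110),(18,255,255))
n,l,st,ce=cv2.connectedComponentsWithStats(m)
for i in range(1,n):
    if st[i,4]>150: print('orange',st[i],ce[i].round(1),[(ray(p,ce[i],z,True)*1000).round(1) for z in (.105,.128)])
for t in ('pin1_shoulder','rack'):
    for d in robot.spot_point(p,t)[:3]: print(t,round(d['score'],2),w(p,d['centre']).round(4))
rel(705,25,300,11)
E
```

```text
time_s: 35.52
position: [0.7041, 0.0248, 0.2968]
ee_rot: [[-0.192, 0.981, -0.001], [0.981, 0.192, 0.0], [0.0, -0.001, -1.0]]
wrist_force: [-0.3, 0.6, 0.3]
grip_width: 0.0853
grip_force: 0.0
orange [306 141  21  21 323] [315.8 151.2] [array([692.6,  54.8, 105. ]), array([692.4,  57.6, 128. ])]
orange [307 208  19  19 256] [315.7 217. ] [array([706.6, -19. , 105. ]), array([705.5, -11.1, 128. ])]
orange [ 71 324  30  16 185] [ 85.5 329.7] [array([ 333. , -320.9,  105. ]), array([ 357.6, -292.2,  128. ])]
pin1_shoulder 0.85 [ 0.7062 -0.0122  0.0753]
rack 0.75 [0.6982 0.0198 0.0007]
shift cm [ 0.01  0.08 -0.27] turn 0.1 yaw now 11.1 j6 -15.5 t 35.67 f [0.1 0.1 0.2] gw 0.0856
```

View pics/w10.png

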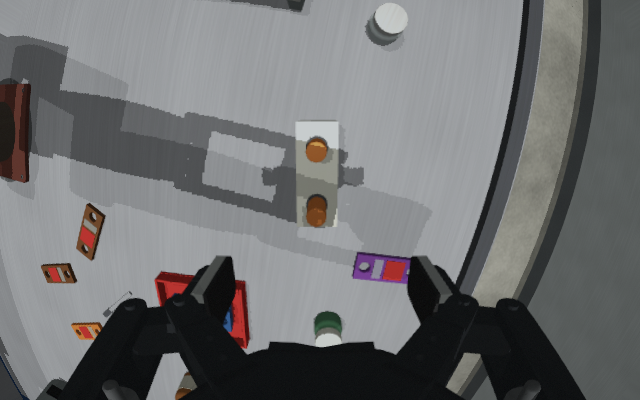

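The picture shows pin tops at (316,149) and (316,212) on the rack, 71 mm apart as expected.

```bash
python3 -m pendant '[[100,3.3,-0.55,0,0],[100,3.3,-0.55,5,0],[100,3.3,-0.55,10,0],[100,3.3,-0.55,14,0],[100,3.3,-0.55,17,0],[100,3.3,-0.55,19,0],[100,3.3,-0.55,20.3,0],[100,3.3,-0.55,20.3,0],[50,3.3,-0.55,20.3,0],[20,3.3,-0.55,20.3,0],[15,3.3,-0.55,20.3,0],[15,3.3,-0.55,20.3,0],[15,3.3,-0.55,20.3,0]]' 80; python3 -c "
from h import *
rel(692.5,56,260)"
```

```text
time_s: 37.3
position: [0.6929, 0.0561, 0.0952]
ee_rot: [[-0.192, 0.981, 0.001], [0.981, 0.192, -0.0], [-0.0, 0.001, -1.0]]
wrist_force: [-1.4, -0.8, 4.5]
grip_width: 0.0201
grip_force: 78.0
shift cm [-1.000e-02 -2.000e-02 -1.648e+01] turn 0 yaw now 11.0 j6 -12.9 t 37.3 f [-1.4 -0.8  4.5] gw 0.0201
```

```bash
python3 -m pendant '[[15,0,0,-4,0],[15,0,0,-9,0],[15,0,0,-14,0],[15,0,0,-16.5,0],[15,0,0,-16.5,0],[15,3,-0.8,-16.5,4],[15,8,-2.1,-16.5,9],[15,13,-3.5,-16.5,14.6],[15,18,-4.8,-16.5,14.6],[15,22,-5.9,-16.5,14.6],[15,23,-6.1,-16.5,14.6],[15,23,-6.1,-16.5,14.6],[15,23,-6.1,-16.5,14.6],[15,23,-6.1,-16.5,14.6]]'; python3 - <<'E'
from h import *
p=robot.capture('wrist'); save(p,'w11.png'); bluerects(p,z=.078,amin=800)
o=robot.get_obs(); P=o['position']
print('pix shoulder/tip expected',pix(p,P+[0,0,-.018],True),pix(p,P+[0,0,-.088],True))
for d in robot.spot_point(p,'pin1')[:2]: print(d['score'],w(p,d['centre']).round(4))
for t in ('nest','jig_mid','hole_a'):
    for d in robot.spot_point(p,t)[:2]: print(t,round(d['score'],2),w(p,d['centre']).round(4))
m=blue(p)
for X in [(.5088,.292,.078),(.5887,.287,.078)]:
    u,v=pix(p,X,True).round().astype(int); k=18; s=(m[v-k:v+k,u-k:u+k]==0).astype(np.uint8); n,l,st,ce=cv2.connectedComponentsWithStats(s); i=l[k,k]; c=ce[i]+[u-k,v-k]
    print((u,v),c.round(1),st[i],(ray(p,c,.078,True)*1000).round(1))
rel(588,270,260,-3.6)
E
```

```text
time_s: 39.05
position: [0.5892, 0.2689, 0.259]
ee_rot: [[0.064, 0.998, -0.0], [0.998, -0.064, -0.0], [-0.0, -0.0, -1.0]]
wrist_force: [-0.6, 0.3, -1.5]
grip_width: 0.02
grip_force: 80.0
blue 1447 [305.  12.] (array([583.5, 450. ]), array([63.8, 34.4]), -5.1)
blue 2405 [283. 163.] (array([549.5, 290.8]), array([109.1,  45.2]), -4.0)
pix shoulder/tip expected [319.91533163 245.20641031] [320.22989911 208.00184592]
0.69 [0.5907 0.2703 0.17  ]
jig_mid 0.16 [0.5905 0.27   0.17  ]
hole_a 0.71 [0.5048 0.2933 0.0494]
hole_a 0.62 [0.5892 0.2884 0.0506]
(np.int64(245), np.int64(166)) [247.4 164. ] [ 13  10  14  13 134] [512.  294.1  78. ]
(np.int64(319), np.int64(165)) [319.9 163.1] [ 11   9  17  16 197] [589.8 289.3  78. ]
shift cm [ 0.02 -0.08 -0.07] turn -0.0 yaw now -3.6 j6 21.2 t 39.3 f [ 1.   0.3 -1. ] gw 0.0202
```

View pics/w11.png

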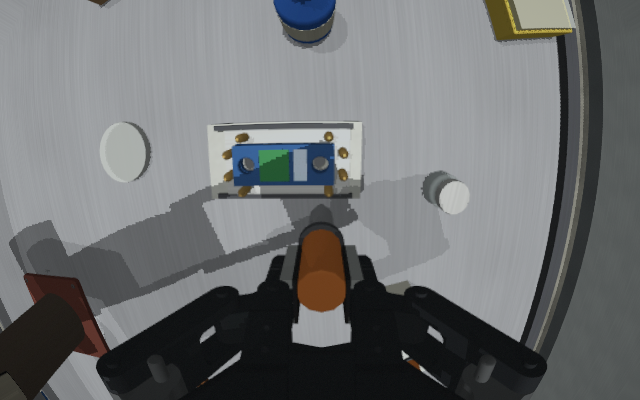

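The plate stack lies in the jig with holes at (247,164) and (320,163), and the held pin points down at (322,240). Now I measure the base ends against the deck to get the deck offset.

```bash
python3 - <<'E'
from h import *
p=robot.capture('wrist'); g=cv2.cvtColor(p['frame'],cv2.COLOR_RGB2GRAY).astype(np.float32)
c=np.array([549,290.5]); a=np.radians(-3.7); ex=np.array([np.cos(a),np.sin(a)]); ey=np.array([-ex[1],ex[0]])
def prof(xs,ys,z):
    r=[]
    for x in xs:
        q=[pix(p,np.r_[(c+x*ex+y*ey)/1000,z],True) for y in ys]
        r.append(np.mean([cv2.getRectSubPix(g,(1,1),(float(u),float(v)))[0,0] for u,v in q]))
    return np.array(r)
ys=[-25,-20,-8,0,8,20,25]
for s in (-1,1):
    xs=s*np.arange(64,104,2.); print('end',s,[(int(x),int(v)) for x,v in zip(xs,prof(xs,ys,.05))])
E
```

```text
end -1 [(-64, 148), (-66, 151), (-68, 154), (-70, 156), (-72, 163), (-74, 171), (-76, 182), (-78, 185), (-80, 189), (-82, 193), (-84, 193), (-86, 194), (-88, 194), (-90, 194), (-92, 180), (-94, 159), (-96, 157), (-98, 157), (-100, 158), (-102, 159)]
end 1 [(64, 152), (66, 154), (68, 172), (70, 165), (72, 162), (74, 177), (76, 183), (78, 186), (80, 187), (82, 183), (84, 181), (86, 186), (88, 154), (90, 125), (92, 152), (94, 157), (96, 157), (98, 157), (100, 156), (102, 157)]
```

```bash
python3 -m pendant '[[15,1,-0.15,0,0],[15,1.8,-0.3,0,0],[15,1.8,-0.3,0,0],[15,1.8,-0.3,4,0],[15,1.8,-0.3,8,0],[15,1.8,-0.3,9,0],[15,1.8,-0.3,9,0],[15,1.8,-0.3,10,0],[15,1.8,-0.3,11,0],[15,1.8,-0.3,11,0]]'; python3 -c "
from h import *
rel(587,288,96,-3.6)"
```

```text
time_s: 40.6
position: [0.5866, 0.2882, 0.1488]
ee_rot: [[0.062, 0.998, -0.0], [0.998, -0.062, -0.0], [-0.0, -0.0, -1.0]]
wrist_force: [0.0, 0.4, -1.0]
grip_width: 0.0199
grip_force: 80.3
shift cm [-0.02  0.04  5.28] turn 0.0 yaw now -3.6 j6 22.8 t 40.6 f [ 0.   0.4 -1. ] gw 0.0199
```

```bash
python3 -m pendant '[[15,0,0,0.5,0],[15,0,0,1,0],[15,0,0,1,0]]'; python3 -m pendant '[[15,0,0,0.5,0],[15,0,0,1,0],[15,0,0,1,0]]'
```

```text
time_s: 40.98
position: [0.5874, 0.2882, 0.1393]
ee_rot: [[0.062, 0.998, 0.002], [0.998, -0.062, 0.0], [0.0, 0.002, -1.0]]
wrist_force: [3.2, -0.6, -1.7]
grip_width: 0.0197
grip_force: 79.9
time_s: 41.35
position: [0.5871, 0.2881, 0.1292]
ee_rot: [[0.062, 0.998, 0.001], [0.998, -0.062, -0.0], [-0.0, 0.001, -1.0]]
wrist_force: [4.7, -2.6, 0.8]
grip_width: 0.0199
grip_force: 80.5
```

```bash
python3 -m pendant '[[15,0,0,0.5,0],[15,0,0,1,0],[15,0,0,1,0]]'; python3 -m pendant '[[15,0,0,0.5,0],[15,0,0,1,0],[15,0,0,1,0]]'
```

```text
time_s: 41.72
position: [0.5865, 0.2884, 0.1187]
ee_rot: [[0.062, 0.998, -0.001], [0.998, -0.062, -0.0], [-0.0, -0.001, -1.0]]
wrist_force: [3.9, -1.4, 1.2]
grip_width: 0.0202
grip_force: 80.5
time_s: 42.1
position: [0.5863, 0.2883, 0.1083]
ee_rot: [[0.062, 0.998, -0.001], [0.998, -0.062, -0.0], [-0.0, -0.001, -1.0]]
wrist_force: [3.7, -2.5, -0.1]
grip_width: 0.0197
grip_force: 80.4
```

```bash
python3 -m pendant '[[15,0,0,0.5,0],[15,0,0,1,0],[15,0,0,1.1,0],[15,0,0,1.1,0]]'; python3 -m pendant '[[15,0,0,0.1,0],[15,0,0,0.25,0],[15,0,0,0.25,0]]'
```

```text
time_s: 42.6
position: [0.5863, 0.2883, 0.0977]
ee_rot: [[0.062, 0.998, -0.001], [0.998, -0.062, -0.0], [-0.0, -0.001, -1.0]]
wrist_force: [3.4, -2.0, 0.2]
grip_width: 0.0202
grip_force: 80.5
time_s: 42.98
position: [0.5865, 0.2884, 0.0971]
ee_rot: [[0.062, 0.998, -0.0], [0.998, -0.062, -0.0], [-0.0, -0.0, -1.0]]
wrist_force: [-1.7, -3.4, 9.5]
grip_width: 0.0203
grip_force: 81.5
```

```bash
python3 -m pendant '[[15,0,0,0.1,0],[15,0,0,0.1,0],[30,0,0,-0.05,0],[45,0,0,-0.05,0],[50,0,0,-0.05,0],[50,0,0,-3,0],[60,0,0,-8,0],[100,0,0,-13,0],[100,0,0,-18,0],[100,0,0,-18,0]]'; python3 -c "
from h import *
rel(706,-13.5,270,11)
p=robot.capture('wrist'); bluerects(p,z=.078,amin=800)
for d in robot.spot_point(p,'pin1_shoulder')[:3]: print(round(d['score'],2),w(p,d['centre']).round(4))"
```

```text
time_s: 44.22
position: [0.589, 0.2895, 0.2819]
ee_rot: [[0.062, 0.998, 0.009], [0.998, -0.062, 0.003], [0.004, 0.009, -1.0]]
wrist_force: [0.8, 0.0, 0.3]
grip_width: 0.0854
grip_force: 0.0
shift cm [-29.52  13.54   1.19] turn -14.5 yaw now -3.5 j6 22.8 t 44.23 f [0.8 0.  0.3] gw 0.0854
blue 2518 [305.  25.] (array([584.8, 465.3]), array([63.7, 63.5]), 85.2)
blue 1574 [273. 176.] (array([546.1, 291.9]), array([109.2,  45.6]), -3.4)
```

```bash
python3 -m pendant '[[100,-3,1.4,0,-3],[100,-8,3.7,0,-8],[100,-13,6,0,-14.5],[100,-18,8.3,0,-14.5],[100,-23,10.5,0,-14.5],[100,-28,12.8,0,-14.5],[100,-29.5,13.5,0,-14.5],[100,-29.5,13.5,0,-14.5],[100,-29.5,13.5,0,-14.5],[100,-29.5,13.5,0,-14.5]]'; python3 - <<'E'
from h import *
p=robot.capture('wrist')
hsv=cv2.cvtColor(p['frame'],cv2.COLOR_RGB2HSV); m=cv2.inRange(hsv,(8,150,80),(18,255,255))
n,l,st,ce=cv2.connectedComponentsWithStats(m)
for i in range(1,n):
    if st[i,4]>150: print('orange',st[i],ce[i].round(1),[(ray(p,ce[i],z,True)*1000).round(1) for z in (.105,.128)])
for d in robot.spot_point(p,'pin1_shoulder')[:2]: print(round(d['score'],2),w(p,d['centre']).round(4))
rel(706,-13.5,95,11)
E
```

```text
time_s: 45.58
position: [0.7028, -0.0125, 0.2758]
ee_rot: [[-0.192, 0.981, -0.0], [0.981, 0.192, 0.0], [0.0, -0.0, -1.0]]
wrist_force: [-0.2, 0.1, 0.1]
grip_width: 0.0855
grip_force: 0.0
orange [314 170  21  30 489] [323.7 184.8] [array([705.9, -12.7, 105. ]), array([704.7,  -7.4, 128. ])]
orange [ 68 189  27  59 415] [ 81.3 217. ] [array([ 391.4, -114.1,  105. ]), array([ 413.3, -101.4,  128. ])]
orange [ 33 254  28  19 166] [ 45.3 261. ] [array([ 287.8, -213.6,  105. ]), array([ 317.3, -193.6,  128. ])]
orange [ 64 315  36  19 357] [ 82.4 323.7] [array([ 350.5, -319.3,  105. ]), array([ 375.4, -291.6,  128. ])]
0.73 [ 0.701  -0.0092  0.0705]
0.26 [ 0.3415 -0.3212  0.0023]
shift cm [-0.12  0.28 18.11] turn 0.0 yaw now 11.0 j6 -18.5 t 45.67 f [ 0.7 -0.2  0.2] gw 0.0852
```

```bash
python3 -m pendant '[[100,0,0.25,4,0],[100,0,0.25,9,0],[100,0,0.25,13,0],[100,0,0.25,16,0],[100,0,0.25,18,0],[100,0,0.25,18.1,0],[100,0,0.25,18.1,0],[50,0,0.25,18.1,0],[20,0,0.25,18.1,0],[15,0,0.25,18.1,0],[15,0,0.25,18.1,0],[15,0,0.25,18.1,0],[15,0,0.25,13,0],[15,0,0.25,8,0],[15,0,0.25,3,0],[15,0,0.25,1,0],[15,0,0.25,1,0]]' 80; python3 -c "
from h import *
rel(507,292.5,266,-3.6)"
```

```text
time_s: 47.8
position: [0.7061, -0.014, 0.2666]
ee_rot: [[-0.19, 0.982, 0.002], [0.982, 0.19, -0.0], [-0.001, 0.002, -1.0]]
wrist_force: [0.5, -0.1, -1.5]
grip_width: 0.02
grip_force: 80.7
shift cm [ 3.387e+01 -1.373e+01  1.000e-02] turn 14.5 yaw now 10.9 j6 -18.5 t 47.8 f [ 0.5 -0.1 -1.5] gw 0.02
```

```bash
python3 -m pendant '[[15,3,-1.2,0,4],[15,8,-3.2,0,9],[15,13,-5.3,0,14.5],[15,18,-7.3,0,14.5],[15,23,-9.3,0,14.5],[15,28,-11.3,0,14.5],[15,33,-13.4,0,14.5],[15,34,-13.8,0,14.5],[15,34,-13.8,0,14.5],[15,34,-13.8,0,14.5],[15,34,-13.8,0,14.5],[15,34,-13.8,0,14.5]]'; python3 - <<'E'
from h import *
p=robot.capture('wrist'); bluerects(p,z=.078,amin=800)
for t in ('pin1','hole_a','pin1_shoulder'):
    for d in robot.spot_point(p,t)[:3]: print(t,round(d['score'],2),w(p,d['centre']).round(4))
rel(506.6,293.3,97,-3.6)
E
```

```text
time_s: 49.3
position: [0.5062, 0.2928, 0.2657]
ee_rot: [[0.064, 0.998, 0.0], [0.998, -0.064, -0.0], [-0.0, 0.0, -1.0]]
wrist_force: [-0.7, -0.1, -1.7]
grip_width: 0.0199
grip_force: 80.7
blue 2550 [386.  22.] (array([588.5, 462.1]), array([70.3, 58.1]), 2.1)
blue 1949 [348. 177.] (array([546.3, 292.2]), array([109.4,  45.8]), -3.6)
pin1 0.86 [0.5061 0.296  0.1759]
pin1 0.8 [0.5886 0.2892 0.0063]
hole_a 0.85 [0.5029 0.2917 0.0503]
pin1_shoulder 0.75 [0.5033 0.2982 0.2468]
pin1_shoulder 0.48 [ 0.2999  0.3231 -0.0027]
pin1_shoulder 0.41 [0.7004 0.0221 0.0029]
shift cm [-1.000e-02  8.000e-02  1.689e+01] turn 0.0 yaw now -3.6 j6 26.0 t 49.5 f [ 0.9 -0.2 -0.3] gw 0.0204
```

```bash
python3 -m pendant '[[15,0,0.05,4,0],[15,0,0.05,8,0],[15,0,0.05,10,0],[15,0,0.05,11,0],[15,0,0.05,12,0],[15,0,0.05,12,0]]'; python3 -m pendant '[[15,0,0,0.5,0],[15,0,0,1,0],[15,0,0,1,0]]'; python3 -m pendant '[[15,0,0,0.5,0],[15,0,0,1,0],[15,0,0,1,0]]'
```

```text
time_s: 50.25
position: [0.5063, 0.2936, 0.1461]
ee_rot: [[0.062, 0.998, 0.0], [0.998, -0.062, 0.0], [0.0, 0.0, -1.0]]
wrist_force: [-0.0, -0.2, -2.0]
grip_width: 0.02
grip_force: 80.8
time_s: 50.62
position: [0.5062, 0.2935, 0.1355]
ee_rot: [[0.062, 0.998, 0.0], [0.998, -0.062, -0.0], [-0.0, 0.0, -1.0]]
wrist_force: [-0.1, -1.4, -1.3]
grip_width: 0.0196
grip_force: 80.9
time_s: 51.0
position: [0.5058, 0.2934, 0.125]
ee_rot: [[0.062, 0.998, -0.001], [0.998, -0.062, -0.001], [-0.001, -0.001, -1.0]]
wrist_force: [1.9, -2.7, -3.1]
grip_width: 0.0204
grip_force: 80.7
```

```bash
python3 -m pendant '[[15,0,0,0.5,0],[15,0,0,1,0],[15,0,0,1,0]]'; python3 -m pendant '[[15,0,0,0.5,0],[15,0,0,1,0],[15,0,0,1.6,0],[15,0,0,1.7,0],[15,0,0,1.7,0]]'
```

```text
time_s: 51.38
position: [0.5064, 0.2931, 0.1154]
ee_rot: [[0.062, 0.998, 0.001], [0.998, -0.062, -0.001], [-0.001, 0.001, -1.0]]
wrist_force: [1.3, -4.3, 0.2]
grip_width: 0.0202
grip_force: 81.1
time_s: 52.0
position: [0.5064, 0.293, 0.0989]
ee_rot: [[0.062, 0.998, 0.001], [0.998, -0.062, -0.001], [-0.001, 0.001, -1.0]]
wrist_force: [-0.9, -6.3, 3.1]
grip_width: 0.0199
grip_force: 81.5
```

```bash
python3 -m pendant '[[15,0,0,0.15,0],[15,0,0,0.3,0],[15,0,0,0.35,0],[15,0,0,0.35,0]]'
```

```text
time_s: 52.5
position: [0.5066, 0.293, 0.0973]
ee_rot: [[0.062, 0.998, 0.001], [0.998, -0.062, -0.001], [-0.001, 0.001, -1.0]]
wrist_force: [-4.1, -8.4, 14.4]
grip_width: 0.02
grip_force: 82.7
```

```bash
python3 -m pendant '[[15,0,0,0.05,0],[30,0,0,-0.05,0],[45,0,0,-0.05,0],[50,0,0,-0.05,0],[50,0,0,-3,0],[60,0,0,-8,0],[100,0,0,-13,0],[100,0,0,-18,0],[100,-4,0,-18,0],[100,-8,0,-18,0],[100,-10,0,-18,0],[100,-10,0,-18,0],[100,-10,0,-18,0]]'; python3 - <<'E'
from h import *
p=robot.capture('wrist'); bluerects(p,z=.078,amin=800)
hsv=cv2.cvtColor(p['frame'],cv2.COLOR_RGB2HSV); m=cv2.inRange(hsv,(8,150,80),(18,255,255))
n,l,st,ce=cv2.connectedComponentsWithStats(m)
for i in range(1,n):
    if st[i,4]>150: print('orange',st[i],ce[i].round(1),(ray(p,ce[i],.11,True)*1000).round(1))
for q in (p,robot.capture('top'),robot.capture('scene')):
  for t in ('pin1','pin1_shoulder'):
    for d in robot.spot_point(q,t)[:3]: print(t,round(d['score'],2),w(q,d['centre']).round(4))
q=robot.capture('top'); bluerects(q,False,z=.01,amin=60)
for x in plates(q,False,amin=20): print(x[0],x[1],x[2].round(),x[3].round(3))
E
```

```text
time_s: 54.12
position: [0.4999, 0.1946, 0.2751]
ee_rot: [[0.062, 0.998, -0.0], [0.998, -0.062, 0.001], [0.001, -0.0, -1.0]]
wrist_force: [-1.2, -0.5, 0.6]
grip_width: 0.0853
grip_force: 0.0
blue 1505 [356.  93.] (array([546.5, 291.7]), array([108.4,  45.3]), -4.3)
orange [387  78  31  21 485] [403.3  88.3] [588.4 290.  110. ]
pin1 0.92 [0.5893 0.2857 0.0068]
pin1 0.75 [0.5043 0.2943 0.0084]
pin1 0.68 [ 0.2986  0.3264 -0.0019]
pin1_shoulder 0.58 [0.5038 0.2953 0.0729]
pin1 0.5 [0.507  0.2957 0.0148]
pin1_shoulder 0.38 [0.5115 0.2971 0.0772]
pin1 0.42 [0.5466 0.2957 0.0605]
pin1_shoulder 0.71 [0.5064 0.297  0.0831]
pin1_shoulder 0.51 [0.5874 0.2916 0.0514]
pin1_shoulder 0.36 [ 0.3466 -0.3162 -0.002 ]
blue 301 [112. 164.] (array([662.6, 769.5]), array([200.7,  27. ]), -89.7)
blue 318 [110. 176.] (array([618.5, 769.2]), array([200.1,  30.6]), -89.7)
blue 156 [180. 181.] (array([598. , 510.4]), array([63., 42.]), 11.1)
blue 69 [385. 185.] (array([ 578.7, -261.3]), array([49.2, 43.2]), 8.3)
blue 83 [388. 206.] (array([ 516.3, -269.1]), array([45.3, 43.1]), 7.4)
red 48 [346. 118.] [ 0.852 
[... 407 characters left out ...]
18 0.01 ]
red 100 [365. 265.] [ 0.294 -0.179  0.01 ]
red 5023 [241. 347.] [0.007 0.26  0.01 ]
red 59 [439. 284.] [ 0.229 -0.447  0.01 ]
red 107 [400. 302.] [ 0.165 -0.303  0.01 ]
red 213 [326. 325.] [ 0.084 -0.041  0.01 ]
green 45 [485. 155.] [ 0.706 -0.641  0.01 ]
green 45 [496. 155.] [ 0.706 -0.683  0.01 ]
green 44 [508. 155.] [ 0.706 -0.726  0.01 ]
green 49 [519. 155.] [ 0.706 -0.77   0.01 ]
green 44 [530. 155.] [ 0.707 -0.811  0.01 ]
green 47 [486. 167.] [ 0.66 -0.64  0.01]
green 46 [497. 167.] [ 0.66  -0.683  0.01 ]
green 46 [509. 167.] [ 0.66  -0.726  0.01 ]
green 51 [520. 167.] [ 0.66  -0.769  0.01 ]
green 47 [531. 167.] [ 0.66  -0.811  0.01 ]
green 351 [125. 245.] [0.362 0.696 0.01 ]
```

```bash
python3 -c "
from bench import robot
print(robot.close_job())"
```

```text
the job is handed in; nothing more can be done
None
```

The job is handed in: both green carriers are stacked in the nest and pinned with both collars down on the top carrier, and all three red carriers are piled in the reject tray; robot time was about 54 s of the 210 s allowed, and I don't have the verdict.

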